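Clear and lay a soldering hearth

TASK

Get the soldering hearth ready: first sweep all the loose chips off the firebrick bed into the crumb pan with the scraper block, never touching them with the fingers. Then tip every tile that stands on edge over onto its feet with a light push, without lifting it or shoving it off the bed, and lay one charcoal block flat on each tile, centred and square to it, and put each brass blank flat in the middle of its own block there. Leave the scraper standing upright on the bench clear of the hearth, and do not disturb the bowl, the jar or the bottle.

Things in the scene. Friction and masses are not known exactly. Their poses are not given: they have to be found in the camera images.
- hearth: the soldering hearth, fixed. Bed of three sooty firebricks: 230 mm deep (x) by 342 mm wide (y), top face 32 mm above the bench. A sheet-metal crumb pan butts against its front (-x) edge: inside 97 mm deep (x) by 324 mm wide (y), open towards the bed, the other sides walls 24 mm high and 3 mm thick, floor 3 mm thick. Origin on the bench under the middle of the bed; z up
- bed (a point): middle of the top face of the firebrick bed, axes as the hearth's. Tiles stand and chips lie on this face
- pan (a point): middle of the crumb pan's floor, 165 mm in front (-x) of the bed's middle, axes as the hearth's
- tile1: pale ceramic tile, 240 g: plate 84 (x) by 92 (y) by 14 mm on two runner feet 10 mm high, 14 wide, along its 92 mm edges. Origin mid underside in the plane of the feet; z points out of the plain top face. Starts on one 92 mm edge, 84 tall, at the back of the bed, plain face to the hearth's +x. Pushed -x near its top it goes over at 15 to 20 degrees onto its feet. Two or three present (else None)
- tile2: pale ceramic tile, 240 g: plate 84 (x) by 92 (y) by 14 mm on two runner feet 10 mm high, 14 wide, along its 92 mm edges. Origin mid underside in the plane of the feet; z points out of the plain top face. Starts on one 92 mm edge, 84 tall, at the back of the bed, plain face to the hearth's +x. Pushed -x near its top it goes over at 15 to 20 degrees onto its feet. Two or three present (else None)
- tile3: pale ceramic tile, 240 g: plate 84 (x) by 92 (y) by 14 mm on two runner feet 10 mm high, 14 wide, along its 92 mm edges. Origin mid underside in the plane of the feet; z points out of the plain top face. Starts on one 92 mm edge, 84 tall, at the back of the bed, plain face to the hearth's +x. Pushed -x near its top it goes over at 15 to 20 degrees onto its feet. Two or three present (else None)
- block1: a black charcoal soldering block, 44 mm (its x) by 70 mm (its y) by 26 mm high, about 50 g; origin at its middle (13 mm above its underside), z up. Starts lying flat on the bench beside the hearth. With two tiles one block is spare
- block2: a black charcoal soldering block, 44 mm (its x) by 70 mm (its y) by 26 mm high, about 50 g; origin at its middle (13 mm above its underside), z up. Starts lying flat on the bench beside the hearth. With two tiles one block is spare
- block3: a black charcoal soldering block, 44 mm (its x) by 70 mm (its y) by 26 mm high, about 50 g; origin at its middle (13 mm above its underside), z up. Starts lying flat on the bench beside the hearth. With two tiles one block is spare
- blank1: a brass pendant blank, a plate 26 mm (its x) by 40 mm (its y) by 6 mm thick (plus a thin 8 mm lug at one end), about 50 g; origin at the middle of the plate (3 mm above its underside), z up. Starts flat on the bench, left or right of the hearth. One or two present (absent: None)
- blank2: a brass pendant blank, a plate 26 mm (its x) by 40 mm (its y) by 6 mm thick (plus a thin 8 mm lug at one end), about 50 g; origin at the middle of the plate (3 mm above its underside), z up. Starts flat on the bench, left or right of the hearth. One or two present (absent: None)
- scraper: the scraper block: a sole 32 mm (its x) by 110 mm (its y) by 16 mm high, wood with a steel face, and on it a wooden grip rib 22 mm thick (x), 56 mm long (y), reaching from 16 to 54 mm above the sole's underside; about 150 g. Origin in the middle of the underside, z up. Starts standing on the bench beside the hearth
- chip1: a loose chip of firebrick lying on the bed, 15 to 26 mm across and 11 to 13 mm high, 12 g; origin in the middle of its underside. There are three to five (absent: None)
- chip2: a loose chip of firebrick lying on the bed, 15 to 26 mm across and 11 to 13 mm high, 12 g; origin in the middle of its underside. There are three to five (absent: None)
- chip3: a loose chip of firebrick lying on the bed, 15 to 26 mm across and 11 to 13 mm high, 12 g; origin in the middle of its underside. There are three to five (absent: None)
- chip4: a loose chip of firebrick lying on the bed, 15 to 26 mm across and 11 to 13 mm high, 12 g; origin in the middle of its underside. There are three to five (absent: None)
- chip5: a loose chip of firebrick lying on the bed, 15 to 26 mm across and 11 to 13 mm high, 12 g; origin in the middle of its underside. There are three to five (absent: None)
- bowl: white flux bowl, 90 mm across, 36 mm high, on the bench behind the hearth; not part of the job; origin under its middle
- jar: glass jar with a lid, 62 mm across, 75 mm high, behind the hearth; not part of the job; origin under its middle
- bottle: small white bottle, 32 mm across, 70 mm high, behind the hearth; not part of the job; origin under its middle
Mind the look-alikes: they are no part of the job. Leave any blue look-alike of the block3 alone.

How it is judged:
By the outcome, as a careful person would: the job done as asked, in the order asked, and still so for the second after the job is handed in, with the robot touching nothing.
Of tile1, tile2, tile3 only 2 to 3 are there at a start; the rules pass over those that are not, and their reading is None.
Of chip1, chip2, chip3, chip4, chip5 only 3 to 5 are there at a start; the rules pass over those that are not, and their reading is None.
Of blank1, blank2 only 1 to 2 are there at a start; the rules pass over those that are not, and their reading is None.
At some moment in a run one of block1, block2, block3, scraper may be knocked a few centimetres aside while the robot is not near it.
Once in a run the grip may slacken for a moment while it holds something.
It also fails if it takes over 210 s, if anything falls off the work surface, if the arm or the gripper's body presses on something with over 40 N, if the wrist force passes 120 N, or if a joint passes its speed limit or range.

ROBOT

A 6-joint arm with a two-finger parallel gripper is mounted at the origin on the work surface. World frame = base frame: x ahead of the robot, y to its left, z up, the work surface at z = 0. Lengths are in m, angles in rad, forces in N, time in s.
With the tool pointing down it reaches from about 0.275 to 0.975 m from the base axis. Payload 8.4 kg.
Tool frame: the origin (TCP) lies at the very end of the fingers, on their centre line; the grasp point (between the pads) lies 19 mm behind it; z points along the fingers, y is the line along which they close (so a half turn about z gives the same grasp; the last joint's range is limited). The gripper opens to 92 mm and grips with 3 to 60 N. Pads are 20 mm wide; open, the fingers measure 128 mm over their backs; the gripper's body (75 mm by 189 mm) begins 69 mm behind the grasp point.
Start: joints at [-1.226, 0.353, 1.633, -0, 1.155, -0.002], TCP at [0.212, -0.588, 0.185] pointing down, gripper open.
Joint ranges: [-2.63, 2.63], [-0.92, 2.1], [0.06, 2.66], [-1.3, 4.44], [0, 2.69], [-3.02, 3.02]. Speed limits (rad/s): [2.22, 2.22, 2.79, 3.14, 3.14, 3.14].

INTERFACE

Orientations are given as a unit quaternion [w, x, y, z].
In Python, from bench import sensors, eyes, job gives the robot as it stands.
- The arm moves only by the tool play_rows, never from a script. Its argument "motion" is a list of rows, each an object with "travel": the shift along the tool's x, y, z in mm, a list of three; "turn": the turn about the tool's z in rad; "jaw": the opening in per cent of the stroke, from 0 (shut) to 100 (fully open). In form: [{"travel": [x, y, z], "turn": turn, "jaw": jaw}, ...]. A call has 1 to 10 rows; each row shifts and turns the commanded pose from where the row before left it, along the tool's axes as they then stand; what a row does not reach is not made up. A row lasts 1/8 s, in which the tool goes at most 62.5 mm and 10.7 degrees, less where a joint would pass 70% of its speed; a pose out of reach is approached as far as the arm can. A call is refused whole if a number of a shift passes 62.5 or a number of a turn 0.188, either way. A call with a gripper value outside its range is refused whole. The fingers move at their own pace and stop on an object; "force" is the grip in N (left out, the last holds). Time passes only in rows, so rows that do not move let the fingers close. It gives the time, the measured TCP pose, the force, the opening and the grip force at its end, in the units of the state.
- sensors.get_obs(): the state, without advancing time (a new reading comes with each control period).
- eyes.read_camera(name): name is "scene" or "top" or "wrist"; returns a dict with "image" (400x640x3 uint8, red, green, blue), "fov_y" (degrees; the focal length in pixels is half the picture's height over the tangent of half this angle, whatever the lens; pixels are square), "cx", "cy" (the principal point, pixels), "D" ([k1, k2, p1, p2, k3] as OpenCV has them; the pictures are not rectified), "cam_to_world" (4x4, takes a point from camera to world coordinates). Camera axes: x right, y up, looking along -z (the intrinsics and any distortion apply to the point x, -y, -z); pixel columns grow to the right and rows downward; lengths in m; the calibration is good to about 2 mm. A picture is of the moment at which its call begins. There is no depth.
- job.sign_off(): hands the job in; it is judged then, once.
The state is a dict: "time": time; "q": joint angles; "qvel": joint speeds; "tau": joint torques, N m; "eef_pos": TCP position; "tool_rot": TCP orientation; "wrist_force": force on the tool from outside, world axes, zero at the start; "torque": the same for the moment, N m; "opening": finger opening in m; "finger_force": force on a finger pad.
Only numpy, scipy, OpenCV 4.12 (cv2) and the standard library are available. Lean on these libraries where they do the work, as an engineer would, in place of code of your own. Each camera call takes 0.05 s, during which the arm holds its last target. There are 200 camera calls.

## Working session

There is one attempt and no reset: what is moved stays moved. The work goes in short steps, Python scripts to look and compute and a tool call to move; the robot and the scene stay as the last step left them, time stands still between calls to the robot, and variables do not carry over. Pictures are saved under pics/ and viewed, at most 14 in all, crops included, and the job is handed in when it is done.

Besides the shell and the picture viewer there is one more tool, called by a JSON object that holds its "op" and its "data", one argument or row to a line. play_rows: Moves the arm, as the interface text tells. Its arguments: {"type":"object","properties":{"motion":{"type":"array"},"force":{"type":"number"}},"required":["motion"]}

```bash
mkdir -p pics; ls; cat > h.py <<'E'
import numpy as np, cv2
from bench import sensors, eyes, job
def cam(n):
    c=eyes.read_camera(n); im=c["image"]; h=im.shape[0]
    f=h/2/np.tan(np.radians(c["fov_y"])/2)
    c["K"]=np.array([[f,0,c["cx"]],[0,f,c["cy"]],[0,0,1.]]); c["D"]=np.array(c["D"],float); c["T"]=np.array(c["cam_to_world"]); return c
def rays(c,uv):
    p=cv2.undistortPoints(np.array(uv,float).reshape(-1,1,2),c["K"],c["D"]).reshape(-1,2)
    d=np.c_[p[:,0],-p[:,1],-np.ones(len(p))]
    return c["T"][:3,3], d@c["T"][:3,:3].T
def plane(c,uv,z):
    o,d=rays(c,uv); return o+d*((z-o[2])/d[:,2])[:,None]
def tri(c1,u1,c2,u2):
    o1,d1=rays(c1,[u1]);o2,d2=rays(c2,[u2]);d1=d1[0];d2=d2[0]
    s=np.linalg.lstsq(np.c_[d1,-d2],o2-o1,rcond=None)[0]
    a=o1+s[0]*d1;b=o2+s[1]*d2
    return (a+b)/2,np.linalg.norm(a-b)
def proj(c,P):
    P=np.atleast_2d(P).astype(float); T=np.linalg.inv(c["T"]); q=P@T[:3,:3].T+T[:3,3]; q=q*[1,-1,-1]
    return cv2.projectPoints(q,np.zeros(3),np.zeros(3),c["K"],c["D"])[0].reshape(-1,2)
def save(c,n,crop=None,s=1):
    im=c["image"][:,:,::-1]
    if crop: x0,y0,x1,y1=crop; im=im[y0:y1,x0:x1]
    cv2.imwrite("pics/"+n,cv2.resize(im,None,fx=s,fy=s,interpolation=cv2.INTER_CUBIC))
E
python3 - <<'E'
from h import *
o=sensors.get_obs(); print({k:np.round(v,3) for k,v in o.items()})
for n in("top","scene","wrist"):
    c=cam(n); save(c,n+"0.png",s=1.25); print(n,c["fov_y"],c["T"].round(3).tolist())
E
```

```text
pics
{'time': np.float64(0.0), 'q': array([-1.226,  0.354,  1.634, -0.   ,  1.155, -0.002]), 'qvel': array([-0.001,  0.001, -0.   ,  0.001,  0.002, -0.   ]), 'tau': array([ 2.0000e-03, -5.9383e+01, -3.3422e+01,  7.0000e-02,  2.3000e-02,
       -0.0000e+00]), 'eef_pos': array([ 0.212, -0.587,  0.184]), 'tool_rot': array([-0.001,  0.985,  0.173, -0.   ]), 'wrist_force': array([-0.077, -0.698, -0.178]), 'torque': array([ 0.006, -0.055, -0.016]), 'finger_force': np.float64(0.0), 'opening': np.float64(0.092)}
top 47.719293857494876 [[-0.029, 0.998, -0.05, 0.499], [-1.0, -0.029, -0.009, -0.011], [-0.011, 0.05, 0.999, 1.404], [0.0, 0.0, 0.0, 1.0]]
scene 48.52511439363803 [[-0.728, -0.464, 0.504, 1.171], [0.685, -0.494, 0.535, 0.589], [0.0, 0.735, 0.678, 0.844], [0.0, 0.0, 0.0, 1.0]]
wrist 63.15622124793129 [[0.34, 0.9, 0.272, 0.289], [-0.941, 0.326, 0.097, -0.56], [-0.002, -0.289, 0.957, 0.382], [0.0, 0.0, 0.0, 1.0]]
```

View pics/top0.png

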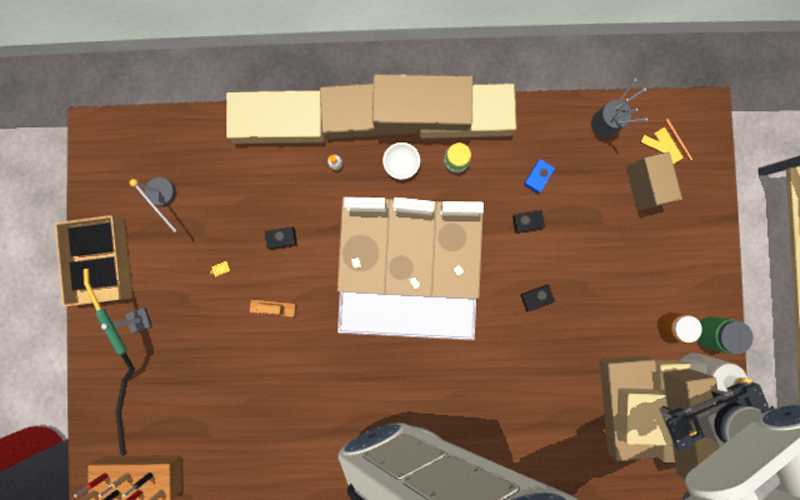

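View pics/scene0.png

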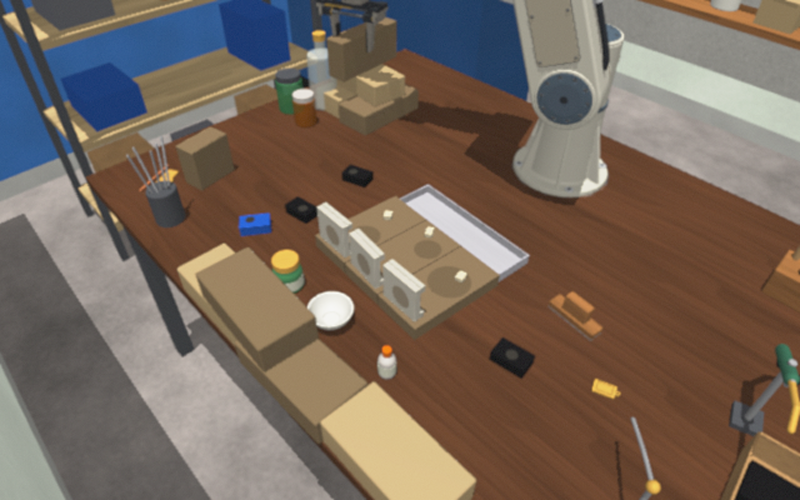

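The top view (pictures scaled 1.25×) shows three tiles standing at the back, near (365,205), (414,207) and (463,208). Three chips lie at (355,263), (415,283) and (459,270), with the scraper at (272,309) and a single blank at (220,268). The blocks are at (281,238), (528,222) and (538,297), and the blue decoy is at (540,176). The scene view agrees.

```bash
cat >> h.py <<'E'
def blobs(c,mask,amin=15):
    n,l,st,ce=cv2.connectedComponentsWithStats(mask.astype(np.uint8)); out=[]
    for i in range(1,n):
        if st[i,4]<amin: continue
        cn=max(cv2.findContours((l==i).astype(np.uint8),0,1)[0],key=cv2.contourArea)
        out.append((ce[i].round(1),st[i,4],cn.reshape(-1,2).astype(float)))
    return out
def rect(c,cn,z):
    p=plane(c,cn,z)[:,:2]; (m,s,a)=cv2.minAreaRect((p*1000).astype(np.float32))
    if s[0]<s[1]: a+=90   # a: direction of the long side
    return np.round(m,1),np.round(sorted(s),1),round((a+90)%180-90,1)
def hsv(c): 
    h=cv2.cvtColor(c["image"],cv2.COLOR_RGB2HSV).astype(int); return h[...,0],h[...,1],h[...,2]
def rows(tgt,yaw=None,nmin=1,o=None,jaw=100):
    "rows (tool axes) from the measured pose to tgt [mm], yaw of tool x [rad]"
    o=o or sensors.get_obs(); p=np.array(o["eef_pos"])*1000; w,x,y,z=o["tool_rot"]; y0=2*np.arctan2(y,x)
    y0=(y0+np.pi)%(2*np.pi)-np.pi
    dy=0 if yaw is None else yaw-y0; d=np.array(tgt)-p
    n=max(nmin,int(np.ceil(np.abs(d).max()/55)),int(np.ceil(abs(dy)/.18))); R=[]
    for i in range(n):
        a=y0+dy*i/n; dd=d/n
        R.append(dict(travel=[int(round(v*2))/2 for v in(np.cos(a)*dd[0]+np.sin(a)*dd[1],np.sin(a)*dd[0]-np.cos(a)*dd[1],-dd[2])],turn=round(-dy/n,3),jaw=jaw))
    print(R)
E
python3 - <<'E'
from h import *
t=cam("top"); s=cam("scene")
for nm,c in(("top",t),("scene",s)):
    H,S,V=hsv(c)
    roi=np.zeros(H.shape,bool)
    if nm=="top": roi[120:275,170:450]=1
    else: roi[130:330,180:510]=1
    z=dict(orange=(((H<16)&(S>150)&(V>150)),.054),blank=((H>19)&(H<35)&(S>120)&(V>170),.006),white=((S<45)&(V>185),.044),black=((V<45),.026))
    for k,(m,zz) in z.items():
        for ce,a,cn in blobs(c,m&roi): print(nm,k,ce,a,*rect(c,cn,zz))
H,S,V=hsv(t); save(t,"t1.png",(260,150,400,280),4)
save(t,"t2.png",(170,170,250,265),6)
E
```

```text
top orange [217.6 245.9] 312 [424.3 312.5] [ 33.4 108.9] 83.5
top blank [366.9 125.3] 210 [ 782.5 -151.1] [37.8 56.2] 88.3
top blank [176.1 214.4] 101 [523.9 451.9] [24.7 40.1] -68.5
top white [320.7 130.1] 586 [762.3  -5.6] [70.5 88.1] 88.2
top white [267.8 129.2] 29 [774.4 155.1] [18.9 28.4] -51.6
top white [291.5 162.2] 306 [668.8  86.4] [30.4 97. ] 88.2
top white [330.4 163.8] 314 [662.  -33.6] [31.8 97.7] 83.5
top white [369.4 165.9] 328 [ 652.6 -149. ] [ 30.3 102.8] 88.3
top white [284.6 209.7] 42 [527.7 109.3] [16.8 22. ] 12.6
top white [366.4 215.8] 40 [ 502.4 -135.7] [17.4 19.8] 35.0
top white [331.4 225.8] 45 [476.  -30.2] [15.4 24.7] 29.3
top white [325.3 252.1] 3546 [398.2  -8.8] [ 99.1 327.7] 85.4
top black [411.8 179.2] 17 [ 610.9 -280.2] [ 4.2 37.2] 4.8
top black [235.1 188.2] 17 [597.9 261.2] [ 3.5 40.5] 7.0
top black [419.2 241.2] 19 [ 419.9 -295.7] [ 4.8 40.1] 16.4
scene orange [463.7 241.2] 121 [425.1 321.2] [20.2 54.2] 83.0
scene orange [446.6 240.7] 46 [453.4 289.2] [20.2 32.8] 18.9
scene orange [473.6 261.1] 84 [462.3 372. ] [26.2 29.7] -1.1
scene orange [309.  
[... 281 characters left out ...]
97.5] 85.4
scene white [267.1 171.9] 219 [ 596.  -215.6] [27.8 99.4] 87.5
scene white [310.  170.5] 18 [ 503.  -135.7] [11.5 13.6] 46.8
scene white [292.9 194.5] 250 [606.9 -93.8] [ 26.9 102. ] 81.6
scene white [343.  184.1] 20 [476.8 -30.2] [11.  17.5] 43.8
scene white [322.9 220.2] 307 [614.3  30.3] [ 27.7 100.5] 87.2
scene white [368.4 219.7] 26 [529.6 109.8] [11.9 18.4] 8.1
scene white [264.7 246.6] 801 [7.753e+02 4.000e-01] [81.5 89.6] 74.2
scene white [308.7 288.5] 77 [782.6 161. ] [20.8 26.8] -51.0
scene black [286.  140.8] 240 [ 440.8 -317.1] [60.8 79.5] -72.4
scene black [240.7 167.9] 272 [ 626.9 -301.7] [54.9 85.5] -82.5
scene black [409.2 286.4] 521 [604.6 301.4] [54.8 69.9] -82.3
```

View pics/t1.png

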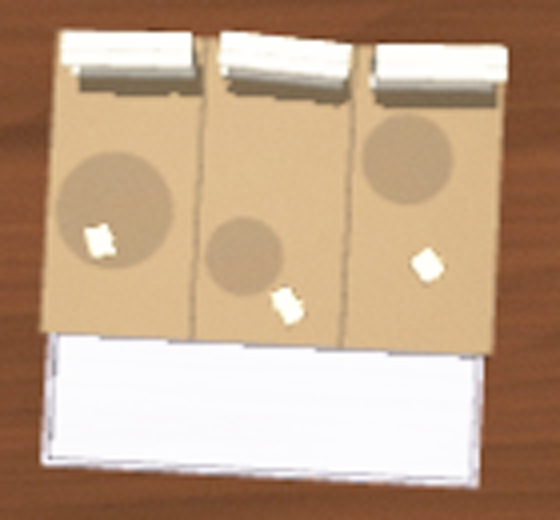

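```bash
python3 - <<'E'
from h import *
t=cam("top")
q=[(260+40/4,150+332/4),(260+490/4,150+355/4)]
p=plane(t,q,.032)*1000; print(p.round(1)); d=p[0]-p[1]; print("front len",np.linalg.norm(d),"yaw",np.degrees(np.arctan2(-d[0],d[1])))
H,S,V=hsv(t); roi=np.zeros(H.shape,bool); roi[150:280,260:400]=1
m=roi&(S<45)&(V>150)
# bed mask
b=roi&(H>10)&(H<25)&(S>40)&(S<150)&(V>120)
for ce,a,cn in blobs(t,b,500): print("bed",ce,a,*rect(t,cn,.032))
rows([424,312,200],1.457)
E
```

```text
[[ 459.1  156.4   32. ]
 [ 432.  -183.4   32. ]]
front len 340.9573761058852 yaw -4.559045843051602
bed [327.7 201.6] 7593 [563.2 -23. ] [237.  349.2] 85.3
[{'travel': [29.5, -45.5, -1.0], 'turn': np.float64(-0.065), 'jaw': 100}, {'travel': [32.5, -43.5, -1.0], 'turn': np.float64(-0.065), 'jaw': 100}, {'travel': [35.5, -41.5, -1.0], 'turn': np.float64(-0.065), 'jaw': 100}, {'travel': [38.0, -39.0, -1.0], 'turn': np.float64(-0.065), 'jaw': 100}, {'travel': [40.5, -36.5, -1.0], 'turn': np.float64(-0.065), 'jaw': 100}, {'travel': [42.5, -33.5, -1.0], 'turn': np.float64(-0.065), 'jaw': 100}, {'travel': [45.0, -30.5, -1.0], 'turn': np.float64(-0.065), 'jaw': 100}, {'travel': [46.5, -28.0, -1.0], 'turn': np.float64(-0.065), 'jaw': 100}, {'travel': [48.5, -24.5, -1.0], 'turn': np.float64(-0.065), 'jaw': 100}, {'travel': [50.0, -21.5, -1.0], 'turn': np.float64(-0.065), 'jaw': 100}, {'travel': [51.5, -18.0, -1.0], 'turn': np.float64(-0.065), 'jaw': 100}, {'travel': [52.5, -14.5, -1.0], 'turn': np.float64(-0.065), 'jaw': 100}, {'travel': [53.0, -11.5, -1.0], 'turn': np.float64(-0.065), 'jaw': 100}, {'travel': [54.0, -8.0, -1.0], 'turn': np.float64(-0.065), 'jaw': 100}, {'travel': [54.0, -4.5, -1.0], 'turn': np.float64(-0.065), 'jaw': 100}, {'travel': [54.5, -0.5, -1.0], 'turn': np.float64(-0.065), 'jaw': 100}, {'travel': [54.5, 3.0, -1.0], 'turn': np.float64(-0.065), 'jaw': 100}]
```

{"op": "play_rows", "data": {
  "motion": [
    {"travel": [29.5, -45.5, -1], "turn": -0.065, "jaw": 100},
    {"travel": [32.5, -43.5, -1], "turn": -0.065, "jaw": 100},
    {"travel": [35.5, -41.5, -1], "turn": -0.065, "jaw": 100},
    {"travel": [38, -39, -1], "turn": -0.065, "jaw": 100},
    {"travel": [40.5, -36.5, -1], "turn": -0.065, "jaw": 100},
    {"travel": [42.5, -33.5, -1], "turn": -0.065, "jaw": 100},
    {"travel": [45, -30.5, -1], "turn": -0.065, "jaw": 100},
    {"travel": [46.5, -28, -1], "turn": -0.065, "jaw": 100},
    {"travel": [48.5, -24.5, -1], "turn": -0.065, "jaw": 100},
    {"travel": [50, -21.5, -1], "turn": -0.065, "jaw": 100}
  ]
}}

```text
time: 1.55
eef_pos: [0.3375, -0.0571, 0.1955]
tool_rot: [0.0, 0.878, 0.479, 0.001]
wrist_force: [1.1, 0.0, -0.2]
opening: 0.0917
finger_force: 0.0
```

{"op": "play_rows", "data": {
  "motion": [
    {"travel": [51.5, -18, -1], "turn": -0.065, "jaw": 100},
    {"travel": [52.5, -14.5, -1], "turn": -0.065, "jaw": 100},
    {"travel": [53, -11.5, -1], "turn": -0.065, "jaw": 100},
    {"travel": [54, -8, -1], "turn": -0.065, "jaw": 100},
    {"travel": [54, -4.5, -1], "turn": -0.065, "jaw": 100},
    {"travel": [54.5, -0.5, -1], "turn": -0.065, "jaw": 100},
    {"travel": [54.5, 3, -1], "turn": -0.065, "jaw": 100},
    {"travel": [0, 0, 0], "turn": 0, "jaw": 100},
    {"travel": [0, 0, 0], "turn": 0, "jaw": 100}
  ]
}}

```text
time: 2.68
eef_pos: [0.4256, 0.3113, 0.2017]
tool_rot: [0.0, 0.748, 0.664, -0.001]
wrist_force: [0.6, 0.1, 0.3]
opening: 0.0922
finger_force: 0.0
```

```bash
python3 - <<'E'
from h import *
o=sensors.get_obs(); print(o["time"],o["eef_pos"].round(4),o["tool_rot"].round(3),2*np.arctan2(o["tool_rot"][2],o["tool_rot"][1]))
w=cam("wrist"); save(w,"w1.png",s=1.25)
H,S,V=hsv(w)
for zz in(.054,.016):
  for ce,a,cn in blobs(w,(H<16)&(S>150)&(V>140),60): print("orange",ce,a,*rect(w,cn,zz))
E
```

```text
2.675 [0.4256 0.3113 0.2017] [ 0.     0.748  0.664 -0.001] 1.4519031859970313
orange [ 53.7 218.3] 3990 [ 97.6 372. ] [ 88.3 338.5] -88.6
orange [106.8  55.1] 521 [223.7 462.7] [  6.9 120.5] 88.6
orange [115.7  59.9] 502 [231.5 455.5] [  8.  131.7] 88.5
orange [246.4  68.2] 504 [364.7 431.1] [  6.7 136.6] 88.0
orange [262.5  82.2] 972 [379. 416.] [ 11.5 163.6] 89.7
orange [298.3  82.7] 586 [413.7 422.3] [ 11.3 140.6] -89.6
orange [336.5  83.2] 653 [453.  406.3] [  9.1 163.8] 90.0
orange [379.2 134.2] 2625 [491.5 335.9] [ 19.  298.2] -88.7
orange [417.9  36. ] 282 [537.9 438.4] [ 5.2 81.6] 90.0
orange [436.4  30. ] 135 [555.8 450.4] [ 3.  53.6] 89.4
orange [530.   31.7] 277 [651.9 438.3] [ 5.2 63.9] -90.0
orange [538.   36.7] 256 [660.5 431.2] [ 5.5 77. ] 88.8
orange [340.2  34.3] 124 [461.4 454.7] [ 3.  60.8] 89.7
orange [11.7 73.2] 344 [109.5 462.9] [  6.1 130.6] -90.0
orange [600.5 129.6] 1293 [739.4 339.1] [ 19.4 203. ] -87.5
orange [315.7 137.2] 1453 [432.  371.1] [ 39.5 184. ] 81.6
orange [320.5  78.2] 150 [437.  419.8] [ 3.  83.8] -89.1
orange [439.6 111.4] 285 [560.4 379.4] [1
[... 3553 characters left out ...]
.7 32.4] 88.7
orange [369.8 236.6] 612 [477.3 239.5] [ 19.4 147.5] -87.2
orange [439.1 223.9] 1259 [566.8 235.1] [ 36.  139.1] -88.0
orange [515.6 239.1] 292 [668.6 200.2] [ 9.2 96.5] 87.5
orange [206.1 223.1] 163 [275.3 261.6] [12.1 56.6] -89.5
orange [ 24.3 257.6] 223 [ -1.8 252.5] [ 10.  109.8] -87.9
orange [  8.6 241.3] 182 [-16.1 271.1] [12.4 66.8] -89.8
orange [226.  229.7] 114 [293.5 254.7] [15.8 30.4] -56.1
orange [296.8 254.2] 223 [377.7 203.9] [19.  70.9] -89.7
orange [529.1 260.9] 75 [689.  162.2] [ 4.6 48.8] -89.7
orange [546.1 266.8] 62 [714.5 149.6] [ 4.1 43.3] -89.7
orange [611.7 269.3] 141 [818.  128.6] [18.7 28.7] -34.0
orange [201.8 378.3] 280 [205.9  12.8] [20.  74.8] 85.3
```

View pics/w1.png

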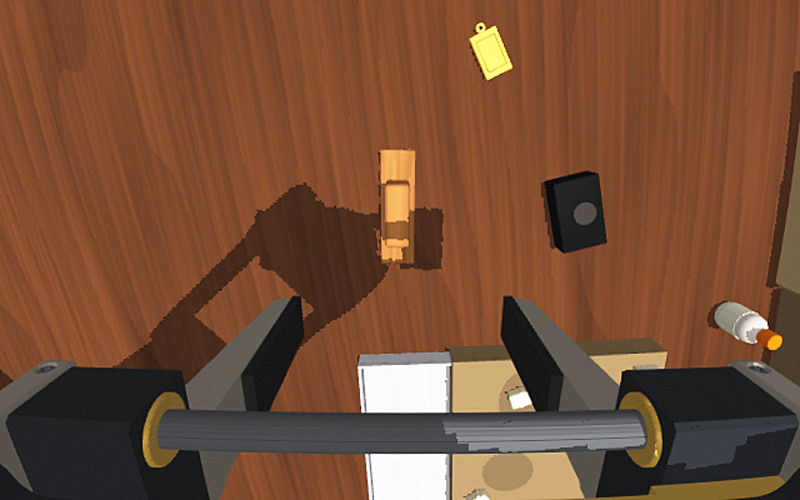

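Wrist view: the scraper is at (397,206), with its rib top spanning roughly (386..410, 180..248). The block is at (577,212), the blank at (491,52), and the pan and bed are at the bottom.

```bash
python3 - <<'E'
from h import *
w=cam("wrist"); s=cam("scene"); t=cam("top")
rib=np.array([(386,181),(410,181),(408,246),(385,246)])/1.25
sole=np.array([(380,150),(414,151),(414,262),(381,261)])/1.25
for n,p,z in(("rib",rib,.054),("sole",sole,.016)):
    P=plane(w,p,z)*1000; print(n,P.round(0)[:,:2].tolist(),P.mean(0).round(1)); print(" dir",[np.degrees(np.arctan2(*(P[a]-P[b])[[1,0]])).round(1) for a,b in((0,3),(1,2))])
pt,e=tri(w,rib.mean(0),s,(463.7,241.2)); print("ribtop tri",(pt*1000).round(1),e)
H,S,V=hsv(w)
m=(H>9)&(H<24)&(S>100)&(V>185); m[:, :280]=0; m[:,350:]=0; m[220:]=0
for ce,a,cn in blobs(w,m,60): print(ce,a,*rect(w,cn,.054),*rect(w,cn,.016))
rows([424,312,100],None)
E
```

```text
rib [[417.0, 352.0], [437.0, 350.0], [429.0, 293.0], [409.0, 295.0]] [423.1 322.5  54. ]
 dir [np.float64(81.6), np.float64(81.7)]
sole [[413.0, 377.0], [444.0, 372.0], [432.0, 265.0], [400.0, 270.0]] [422.5 320.9  16. ]
 dir [np.float64(82.8), np.float64(83.6)]
ribtop tri [423.2 321.8  52. ] 0.0017822429793095942
[318.2 146.3] 1358 [425.7 345.9] [28.6 61.6] 83.6 [424.6 340.8] [31.7 68.4] 83.6
[313.8 198.6] 300 [416.7 291.8] [20.8 23.2] -7.7 [414.6 280.8] [23.1 25.7] -7.7
[{'travel': [0.5, -1.0, 51.0], 'turn': 0.0, 'jaw': 100}, {'travel': [0.5, -1.0, 51.0], 'turn': 0.0, 'jaw': 100}]
```

{"op": "play_rows", "data": {
  "motion": [
    {"travel": [9.5, -3.5, 40], "turn": 0, "jaw": 100},
    {"travel": [0, 0, 50], "turn": 0, "jaw": 70},
    {"travel": [0, 0, 50], "turn": 0, "jaw": 60},
    {"travel": [0, 0, 42], "turn": 0, "jaw": 60},
    {"travel": [0, 0, 0], "turn": 0, "jaw": 0},
    {"travel": [0, 0, 0], "turn": 0, "jaw": 0},
    {"travel": [0, 0, 0], "turn": 0, "jaw": 0},
    {"travel": [0, 0, 0], "turn": 0, "jaw": 0},
    {"travel": [0, 0, 0], "turn": 0, "jaw": 0}
  ],
  "force": 40
}}

```text
time: 4.0
eef_pos: [0.4243, 0.3223, 0.0213]
tool_rot: [-0.0, 0.748, 0.664, 0.001]
wrist_force: [-1.6, 0.1, 8.1]
opening: 0.0209
finger_force: 40.0
```

{"op": "play_rows", "data": {
  "motion": [
    {"travel": [0, 0, -55], "turn": 0, "jaw": 0},
    {"travel": [0, 0, -55], "turn": 0, "jaw": 0},
    {"travel": [-43.5, 35, 0], "turn": 0, "jaw": 0},
    {"travel": [-43.5, 35, 0], "turn": 0, "jaw": 0},
    {"travel": [-43, 35.5, 0], "turn": 0, "jaw": 0},
    {"travel": [-43, 35.5, 0], "turn": 0, "jaw": 0},
    {"travel": [-43, 35.5, 0], "turn": -0.039, "jaw": 0},
    {"travel": [0, 0, 30], "turn": 0, "jaw": 0},
    {"travel": [0, 0, 0], "turn": 0, "jaw": 0},
    {"travel": [0, 0, 0], "turn": 0, "jaw": 0}
  ]
}}

```text
time: 5.25
eef_pos: [0.5733, 0.0868, 0.1007]
tool_rot: [-0.0, 0.735, 0.678, 0.0]
wrist_force: [0.0, 0.5, -1.2]
opening: 0.0209
finger_force: 40.0
```

```bash
python3 - <<'E'
from h import *
o=sensors.get_obs(); print(o["eef_pos"].round(4),2*np.arctan2(o["tool_rot"][2],o["tool_rot"][1]),o["opening"])
w=cam("wrist"); save(w,"w2.png",s=1.25)
E
```

```text
[0.5733 0.0868 0.1007] 1.4913973574668293 0.020920368034597674
```

View pics/w2.png

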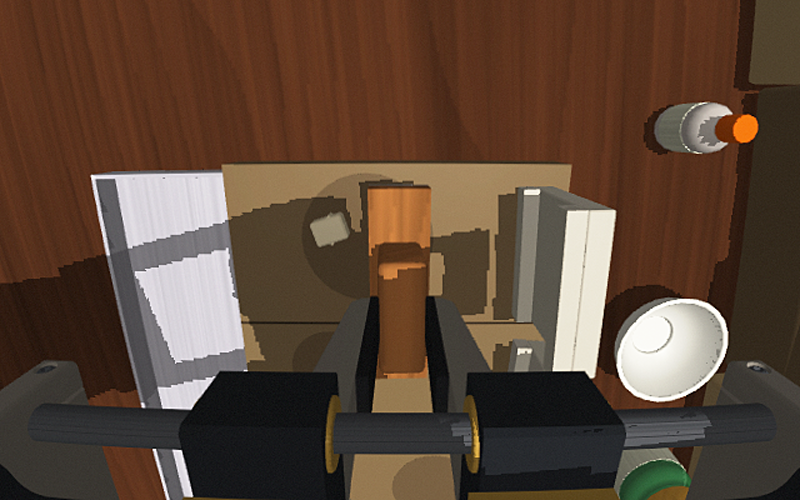

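The scraper hangs straight at (400,190–380), and the first chip, at (329,230), lies between it and the pan. Lowering and sweeping now.

{"op": "play_rows", "data": {
  "motion": [
    {"travel": [0, 0, 25], "turn": 0, "jaw": 0},
    {"travel": [0, 0, 20.5], "turn": 0, "jaw": 0},
    {"travel": [0, 0, 0], "turn": 0, "jaw": 0},
    {"travel": [0, -15, 0], "turn": 0, "jaw": 0},
    {"travel": [0, -15, 0], "turn": 0, "jaw": 0},
    {"travel": [0, -15, 0], "turn": 0, "jaw": 0},
    {"travel": [0, -15, 0], "turn": 0, "jaw": 0}
  ]
}}

```text
time: 6.18
eef_pos: [0.5125, 0.0912, 0.055]
tool_rot: [0.0, 0.735, 0.678, 0.0]
wrist_force: [-0.6, -0.2, -1.7]
opening: 0.0209
finger_force: 40.0
```

{"op": "play_rows", "data": {
  "motion": [
    {"travel": [0, -15, 0], "turn": 0, "jaw": 0},
    {"travel": [0, -15, 0], "turn": 0, "jaw": 0},
    {"travel": [0, -15, 0], "turn": 0, "jaw": 0},
    {"travel": [0, -15, 0], "turn": 0, "jaw": 0},
    {"travel": [0, -15, 0], "turn": 0, "jaw": 0},
    {"travel": [0, 0, 0], "turn": 0, "jaw": 0},
    {"travel": [0, 0, -40], "turn": 0, "jaw": 0},
    {"travel": [0, 0, 0], "turn": 0, "jaw": 0}
  ]
}}

```text
time: 7.18
eef_pos: [0.4416, 0.0976, 0.0968]
tool_rot: [0.001, 0.735, 0.678, 0.002]
wrist_force: [0.7, 0.3, -2.0]
opening: 0.0211
finger_force: 40.0
```

```bash
python3 - <<'E'
from h import *
o=sensors.get_obs(); print(o["eef_pos"].round(4),2*np.arctan2(o["tool_rot"][2],o["tool_rot"][1]),o["opening"])
w=cam("wrist"); save(w,"w3.png",s=1)
hx=np.array([.9968,-.0795]);hy=np.array([.0795,.9968]);B=np.array([560,-22.7])
for xh,yh in((5,-14),(-130,-14),(5,-110),(-130,-110)): print(xh,yh,(B+hx*xh+hy*yh).round(1))
E
```

```text
[0.4416 0.0976 0.0968] 1.4908024605846333 0.02105500437607277
5 -14 [563.9 -37.1]
-130 -14 [429.3 -26.3]
5 -110 [ 556.2 -132.7]
-130 -110 [ 421.7 -122. ]
```

View pics/w3.png

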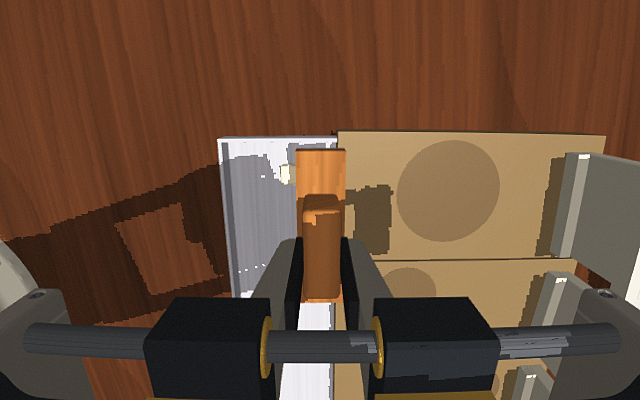

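Chip one is in the pan, at (285,173). Next is the middle stroke.

{"op": "play_rows", "data": {
  "motion": [
    {"travel": [-41.5, 44, 0], "turn": 0, "jaw": 0},
    {"travel": [-41.5, 44, 0], "turn": 0, "jaw": 0},
    {"travel": [-41.5, 44.5, 0], "turn": 0, "jaw": 0},
    {"travel": [0, 0, 0], "turn": 0, "jaw": 0},
    {"travel": [0, 0, 22], "turn": 0, "jaw": 0},
    {"travel": [0, 0, 20], "turn": 0, "jaw": 0},
    {"travel": [0, 0, 0], "turn": 0, "jaw": 0}
  ]
}}

```text
time: 8.1
eef_pos: [0.5591, -0.037, 0.0505]
tool_rot: [-0.001, 0.735, 0.678, -0.001]
wrist_force: [0.2, 0.6, -1.7]
opening: 0.0215
finger_force: 40.0
```

{"op": "play_rows", "data": {
  "motion": [
    {"travel": [0, -15, 0], "turn": 0, "jaw": 0},
    {"travel": [0, -15, 0], "turn": 0, "jaw": 0},
    {"travel": [0, -15, 0], "turn": 0, "jaw": 0},
    {"travel": [0, -15, 0], "turn": 0, "jaw": 0},
    {"travel": [0, -15, 0], "turn": 0, "jaw": 0},
    {"travel": [0, -15, 0], "turn": 0, "jaw": 0},
    {"travel": [0, -15, 0], "turn": 0, "jaw": 0},
    {"travel": [0, -15, 0], "turn": 0, "jaw": 0},
    {"travel": [0, -15, 0], "turn": 0, "jaw": 0},
    {"travel": [0, 0, 0], "turn": 0, "jaw": 0}
  ]
}}

```text
time: 9.35
eef_pos: [0.425, -0.0267, 0.0525]
tool_rot: [-0.0, 0.735, 0.678, -0.0]
wrist_force: [-0.5, 0.2, -1.6]
opening: 0.0212
finger_force: 40.0
```

{"op": "play_rows", "data": {
  "motion": [
    {"travel": [0, 0, -40], "turn": 0, "jaw": 0},
    {"travel": [-32, 44, 0], "turn": 0, "jaw": 0},
    {"travel": [-32, 44, 0], "turn": 0, "jaw": 0},
    {"travel": [-32, 45, 0], "turn": 0, "jaw": 0},
    {"travel": [0, 0, 0], "turn": 0, "jaw": 0},
    {"travel": [0, 0, 0], "turn": 0, "jaw": 0}
  ]
}}

```text
time: 10.1
eef_pos: [0.5507, -0.1329, 0.092]
tool_rot: [-0.001, 0.735, 0.678, -0.0]
wrist_force: [-0.4, -0.1, -1.9]
opening: 0.0212
finger_force: 40.0
```

```bash
python3 - <<'E'
from h import *
o=sensors.get_obs(); print(o["eef_pos"].round(4),2*np.arctan2(o["tool_rot"][2],o["tool_rot"][1]),o["opening"])
w=cam("wrist"); t=cam("top"); H,S,V=hsv(t); m=(S<45)&(V>185); roi=np.zeros(H.shape,bool); roi[175:275,265:395]=1
for z in (.044,):
  for ce,a,cn in blobs(t,m&roi,10): print(ce,a,*rect(t,cn,z))
save(t,"t3.png",(260,150,400,280),4)
E
```

```text
[ 0.5507 -0.1329  0.092 ] 1.4903798511621753 0.02119057822761732
[368.4 215.2] 2523 [ 477.2 -137.4] [161.3 297.9] -2.1
[306.3 251. ] 2251 [402.3  45.6] [ 97.4 217.4] 84.7
[371.8 268.8] 496 [ 346.4 -147.5] [ 35.7 131.5] 88.3
```

View pics/t3.png

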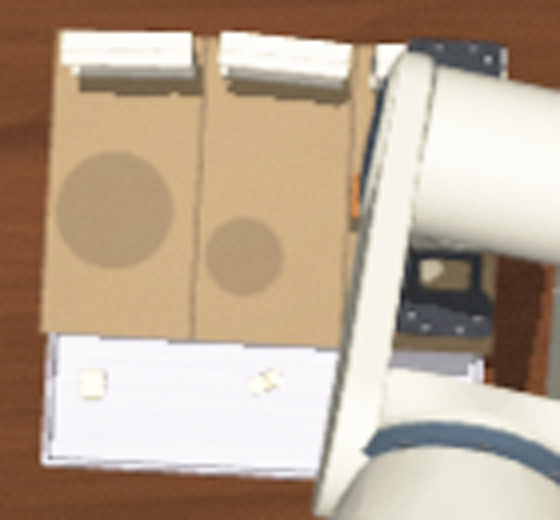

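Two chips are in the pan, at (92,383) and (265,381). Third stroke.

{"op": "play_rows", "data": {
  "motion": [
    {"travel": [0, 0, 20], "turn": 0, "jaw": 0},
    {"travel": [0, 0, 17], "turn": 0, "jaw": 0},
    {"travel": [0, 0, 0], "turn": 0, "jaw": 0},
    {"travel": [0, -15, 0], "turn": 0, "jaw": 0},
    {"travel": [0, -15, 0], "turn": 0, "jaw": 0},
    {"travel": [0, -15, 0], "turn": 0, "jaw": 0},
    {"travel": [0, -15, 0], "turn": 0, "jaw": 0}
  ]
}}

```text
time: 11.08
eef_pos: [0.4903, -0.1283, 0.0559]
tool_rot: [0.0, 0.735, 0.678, 0.0]
wrist_force: [-0.3, -0.5, -1.8]
opening: 0.0213
finger_force: 40.0
```

{"op": "play_rows", "data": {
  "motion": [
    {"travel": [0, -15, 0], "turn": 0, "jaw": 0},
    {"travel": [0, -15, 0], "turn": 0, "jaw": 0},
    {"travel": [0, -15, 0], "turn": 0, "jaw": 0},
    {"travel": [0, -15, 0], "turn": 0, "jaw": 0},
    {"travel": [0, -13, 0], "turn": 0, "jaw": 0},
    {"travel": [0, 0, 0], "turn": 0, "jaw": 0},
    {"travel": [0, 0, -50], "turn": 0, "jaw": 0},
    {"travel": [0, 0, -30], "turn": 0, "jaw": 0}
  ]
}}

```text
time: 12.08
eef_pos: [0.42, -0.1228, 0.1374]
tool_rot: [0.001, 0.735, 0.678, 0.001]
wrist_force: [0.4, -0.4, -2.4]
opening: 0.0213
finger_force: 40.0
```

```bash
python3 - <<'E'
from h import *
w=cam("wrist"); s=cam("scene"); t=cam("top"); 
a=cv2.resize(s["image"][110:250,220:440],None,fx=3,fy=3)
b=cv2.resize(w["image"],(660,412))[:180]
cv2.imwrite("pics/s4.png",np.vstack([a,b])[:600,:,::-1])
o=sensors.get_obs(); print(o["eef_pos"].round(4),2*np.arctan2(o["tool_rot"][2],o["tool_rot"][1]),o["opening"])
E
```

```text
[ 0.4204 -0.1229  0.1368] 1.4908090336277504 0.021135943046509478
```

View pics/s4.png

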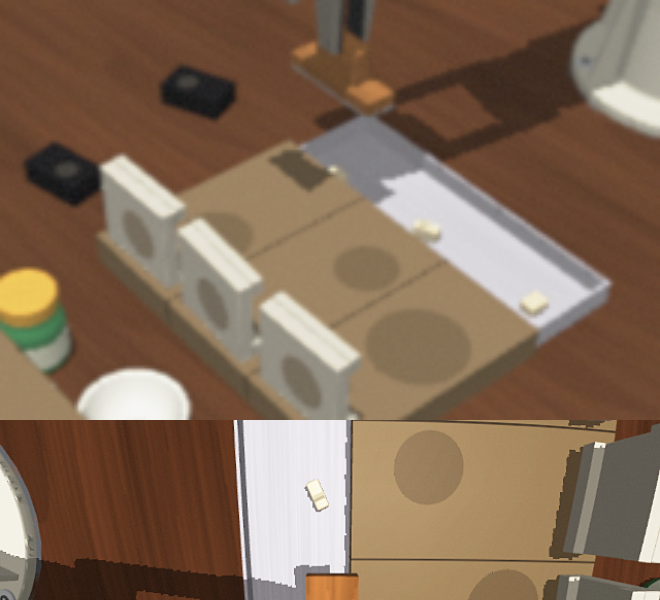

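```bash
python3 - <<'E'
from h import *
s=cam("scene"); t=cam("top")
hx=np.array([.9968,-.0795]);hy=np.array([.0795,.9968]);B=np.array([560,-22.7])
u=[(220+336/3,110+171/3)]
for z in(.044,.015):
    p=plane(s,u,z)[0]*1000; print(z,p.round(0),"hearth",((p[:2]-B)@hx).round(1),((p[:2]-B)@hy).round(1))
H,S,V=hsv(t); 
for z in(.044,.015): print("top px for it",proj(t,plane(s,u,z)))
save(t,"t5.png",(330,190,400,270),6)
E
```

```text
0.044 [ 446. -104.   44.] hearth -107.3 -90.1
0.015 [ 420. -129.   15.] hearth -131.5 -117.2
top px for it [[356.34700299 235.06637679]]
top px for it [[364.18113559 243.08621284]]
```

{"op": "play_rows", "data": {
  "motion": [
    {"travel": [55, 0, -20], "turn": 0, "jaw": 0},
    {"travel": [55, 0, 0], "turn": 0, "jaw": 0},
    {"travel": [55, 0, 0], "turn": 0, "jaw": 0},
    {"travel": [0, 0, 0], "turn": 0, "jaw": 0}
  ]
}}

```text
time: 12.82
eef_pos: [0.4312, 0.045, 0.1541]
tool_rot: [-0.001, 0.733, 0.68, -0.001]
wrist_force: [-0.4, -0.5, -1.8]
opening: 0.0212
finger_force: 40.0
```

```bash
python3 - <<'E'
from h import *
t=cam("top");s=cam("scene")
a=cv2.resize(t["image"][190:270,320:400],None,fx=5,fy=5);b=cv2.resize(s["image"][140:190,300:350],(400,400))
cv2.imwrite("pics/t6.png",np.hstack([a,b])[:,:,::-1])
E
```

```text
(no output)
```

View pics/t6.png

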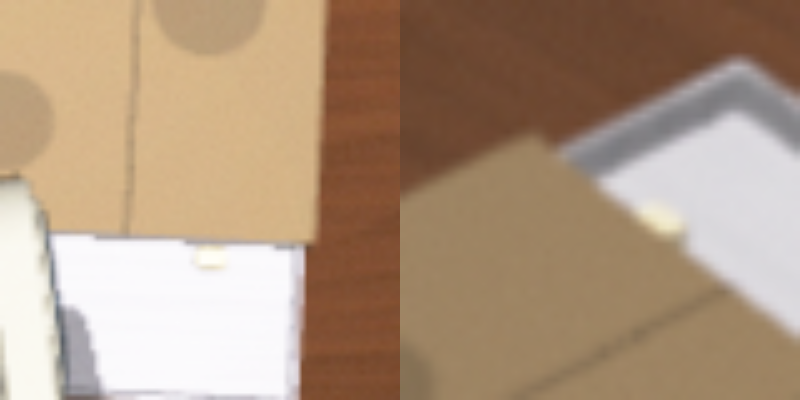

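All three chips are in the pan (the third shows at (210,258) in the crop). Putting the scraper back on the bench.

{"op": "play_rows", "data": {
  "motion": [
    {"travel": [55.5, -8.5, 0], "turn": 0, "jaw": 0},
    {"travel": [55.5, -8.5, 0], "turn": 0, "jaw": 0},
    {"travel": [55.5, -8.5, 0], "turn": 0, "jaw": 0},
    {"travel": [55.5, -8.5, 0], "turn": 0, "jaw": 0},
    {"travel": [55.5, -8.5, 0], "turn": 0, "jaw": 0},
    {"travel": [0, 0, 45], "turn": 0, "jaw": 0},
    {"travel": [0, 0, 45], "turn": 0, "jaw": 0},
    {"travel": [0, 0, 25], "turn": 0, "jaw": 0},
    {"travel": [0, 0, 10], "turn": 0, "jaw": 0},
    {"travel": [0, 0, 0], "turn": 0, "jaw": 0}
  ]
}}

```text
time: 14.18
eef_pos: [0.412, 0.321, 0.0301]
tool_rot: [-0.0, 0.735, 0.678, -0.001]
wrist_force: [0.6, 0.7, -1.5]
opening: 0.0211
finger_force: 40.0
```

{"op": "play_rows", "data": {
  "motion": [
    {"travel": [0, 0, 3], "turn": 0, "jaw": 0},
    {"travel": [0, 0, 2], "turn": 0, "jaw": 0},
    {"travel": [0, 0, 0], "turn": 0, "jaw": 0}
  ]
}}

```text
time: 14.55
eef_pos: [0.412, 0.3222, 0.026]
tool_rot: [0.0, 0.735, 0.678, 0.0]
wrist_force: [-0.4, -0.6, -1.8]
opening: 0.0213
finger_force: 40.0
```

{"op": "play_rows", "data": {
  "motion": [
    {"travel": [0, 0, 2], "turn": 0, "jaw": 0},
    {"travel": [0, 0, 1.5], "turn": 0, "jaw": 0},
    {"travel": [0, 0, 0], "turn": 0, "jaw": 0}
  ]
}}

```text
time: 14.92
eef_pos: [0.4116, 0.322, 0.0219]
tool_rot: [-0.0, 0.735, 0.678, -0.0]
wrist_force: [0.1, 0.1, -2.0]
opening: 0.0217
finger_force: 40.0
```

{"op": "play_rows", "data": {
  "motion": [
    {"travel": [0, 0, 0.5], "turn": 0, "jaw": 0},
    {"travel": [0, 0, 0], "turn": 0, "jaw": 60},
    {"travel": [0, 0, 0], "turn": 0, "jaw": 60},
    {"travel": [0, 0, 0], "turn": 0, "jaw": 60},
    {"travel": [0, 0, -30], "turn": 0, "jaw": 60},
    {"travel": [0, 0, -60], "turn": 0, "jaw": 0},
    {"travel": [0, 0, -60], "turn": 0, "jaw": 0},
    {"travel": [0, 0, -30], "turn": 0, "jaw": 0},
    {"travel": [0, 0, 0], "turn": 0, "jaw": 0}
  ]
}}

```text
time: 16.05
eef_pos: [0.4131, 0.3231, 0.2042]
tool_rot: [0.0, 0.735, 0.678, 0.003]
wrist_force: [-0.1, -0.4, -0.6]
opening: 0.0176
finger_force: 0.0
```

```bash
python3 - <<'E'
from h import *
o=sensors.get_obs(); print(o["eef_pos"].round(4),2*np.arctan2(o["tool_rot"][2],o["tool_rot"][1]),o["opening"])
t=cam("top");s=cam("scene");w=cam("wrist")
hx=np.array([.9968,-.0795]);hy=np.array([.0795,.9968]);B=np.array([560,-22.7])
h=lambda p:[((p[:2]-B)@hx).round(1),((p[:2]-B)@hy).round(1)]
H,S,V=hsv(t); m=(S<40)&(V>215); r=np.zeros(H.shape,bool); r[150:180,265:395]=1
for ce,a,cn in blobs(t,m&r,50):
    R=rect(t,cn,.116); print(ce,a,*R,h(R[0]),"corners",[h(q*1000) for q in plane(t,cv2.boxPoints(cv2.minAreaRect(cn.astype(np.float32))),.116)])
# scraper check
H,S,V=hsv(w); mm=(H>9)&(H<24)&(S>100)&(V>185)
mm[:, :280]=0; mm[:,360:]=0
for ce,a,cn in blobs(w,mm,100): print("scr",ce,a,*rect(w,cn,.054))
save(s,"s7.png",(220,130,460,270),3)
E
```

```text
[0.4131 0.3231 0.2042] 1.4907541404641778 0.017613504647856472
[291.5 161.8] 274 [661.3  81.2] [25.9 91.9] 88.2 [np.float64(92.7), np.float64(111.6)] corners [[np.float64(103.4), np.float64(158.2)], [np.float64(107.9), np.float64(66.4)], [np.float64(82.0), np.float64(65.1)], [np.float64(77.5), np.float64(156.7)]]
[330.3 163.2] 274 [656.4 -33.3] [28.8 91.6] 88.3 [np.float64(96.9), np.float64(-2.9)] corners [[np.float64(109.0), np.float64(43.5)], [np.float64(113.5), np.float64(-48.0)], [np.float64(84.8), np.float64(-49.4)], [np.float64(80.3), np.float64(42.1)]]
[369.4 165.2] 276 [ 647.3 -144.7] [23.  91.6] 88.3 [np.float64(96.7), np.float64(-114.7)] corners [[np.float64(105.9), np.float64(-68.4)], [np.float64(110.5), np.float64(-159.9)], [np.float64(87.5), np.float64(-160.8)], [np.float64(82.9), np.float64(-69.5)]]
scr [322.7 150.3] 1065 [414.3 353.1] [28.1 50.2] 86.0
scr [323.5 196.2] 314 [412.4 305.5] [16.6 22.9] 85.4
scr [321.7 215.5] 136 [409.4 283.5] [ 8.1 25.9] -1.9
```

View pics/s7.png

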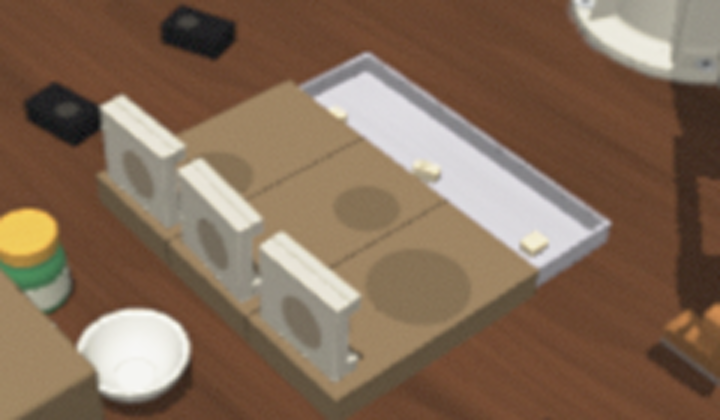

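The chips are all in the pan and the tiles still stand. Tipping tile A (the leftmost) first.

{"op": "play_rows", "data": {
  "motion": [
    {"travel": [-37, 54, 0], "turn": 0, "jaw": 0},
    {"travel": [-37, 54, 0], "turn": 0, "jaw": 0},
    {"travel": [-37, 54, 0], "turn": 0, "jaw": 0},
    {"travel": [-37, 54, 0], "turn": 0, "jaw": 0},
    {"travel": [-37, 54, 0], "turn": 0, "jaw": 0},
    {"travel": [-36, 54, 0], "turn": 0, "jaw": 0},
    {"travel": [0, 0, 0], "turn": 0, "jaw": 0},
    {"travel": [0, 0, 53], "turn": 0, "jaw": 0},
    {"travel": [0, 0, 53], "turn": 0, "jaw": 0},
    {"travel": [0, 0, 0], "turn": 0, "jaw": 0}
  ]
}}

```text
time: 17.45
eef_pos: [0.6985, 0.0868, 0.0898]
tool_rot: [-0.003, 0.735, 0.678, -0.004]
wrist_force: [0.2, 0.8, -0.1]
opening: 0.0008
finger_force: 0.0
```

{"op": "play_rows", "data": {
  "motion": [
    {"travel": [0, -6, 0], "turn": 0, "jaw": 0},
    {"travel": [0, -6, 0], "turn": 0, "jaw": 0},
    {"travel": [0, -6, 0], "turn": 0, "jaw": 0},
    {"travel": [0, -6, 0], "turn": 0, "jaw": 0},
    {"travel": [0, -6, 0], "turn": 0, "jaw": 0},
    {"travel": [0, -6, 0], "turn": 0, "jaw": 0}
  ]
}}

```text
time: 18.2
eef_pos: [0.6674, 0.0895, 0.0957]
tool_rot: [0.0, 0.735, 0.678, 0.0]
wrist_force: [0.7, -0.8, 0.6]
opening: 0.0003
finger_force: 0.0
```

{"op": "play_rows", "data": {
  "motion": [
    {"travel": [0, -6, 0], "turn": 0, "jaw": 0},
    {"travel": [0, -6, 0], "turn": 0, "jaw": 0},
    {"travel": [0, -6, 0], "turn": 0, "jaw": 0},
    {"travel": [0, 0, 0], "turn": 0, "jaw": 0}
  ]
}}

```text
time: 18.7
eef_pos: [0.6494, 0.091, 0.0956]
tool_rot: [-0.0, 0.735, 0.678, -0.0]
wrist_force: [-0.3, -0.1, -0.4]
opening: 0.0007
finger_force: 0.0
```

```bash
python3 - <<'E'
from h import *
o=sensors.get_obs(); print(o["eef_pos"].round(4),2*np.arctan2(o["tool_rot"][2],o["tool_rot"][1]),o["opening"])
s=cam("scene"); save(s,"s8.png",(220,100,460,270),3)
E
```

```text
[0.6494 0.091  0.0956] 1.4908854659632615 0.0006503020967479087
```

View pics/s8.png

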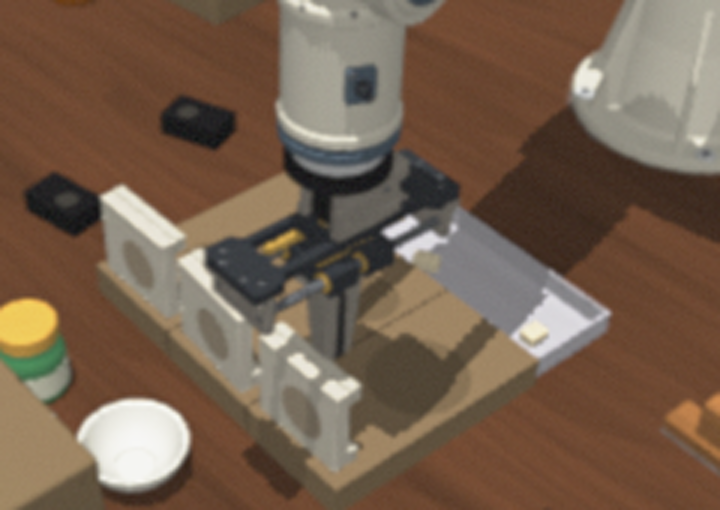

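```bash
python3 - <<'E'
from h import *
s=cam("scene"); t=cam("top")
hx=np.array([.9968,-.0795]);hy=np.array([.0795,.9968]);B=np.array([560,-22.7])
h=lambda p:[((p[:2]-B)@hx).round(1),((p[:2]-B)@hy).round(1)]
print("TCP px",(proj(s,[[.6494,.091,.0956]])[0]-[220,100])*3)
# s8 crop: plain-face corners of tile A: top-left, top-right, bottom-right, bottom-left
for u,z in (((263,340),.116),((345,402),.116),((347,466),.032),((358,380),.116),((278,324),.116)):
    print(u,z,h(plane(s,[(220+u[0]/3,100+u[1]/3)],z)[0]*1000))
print(sensors.get_obs()["eef_pos"], h(sensors.get_obs()["eef_pos"]*1000))
o=sensors.get_obs(); R=[]; 
w=cam("wrist"); a=cv2.resize(w["image"],(640,400)); cv2.imwrite("pics/w9.png",a[:,:,::-1])
E
```

```text
TCP px [330.11936082 375.08598216]
(263, 340) 0.116 [np.float64(109.5), np.float64(73.5)]
(345, 402) 0.116 [np.float64(102.5), np.float64(163.2)]
(347, 466) 0.032 [np.float64(93.2), np.float64(159.2)]
(358, 380) 0.116 [np.float64(80.1), np.float64(152.2)]
(278, 324) 0.116 [np.float64(89.2), np.float64(66.8)]
[0.65011403 0.09095405 0.09566428] [np.float64(80.8), np.float64(120.5)]
```

View pics/w9.png

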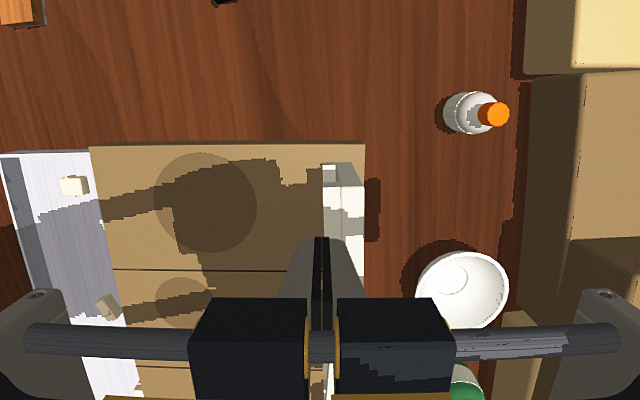

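Wrist view: tile A's top is at columns 323–363 and the closed fingertips are at column 322, so the tile still seems to stand. I'll check this numerically.

```bash
python3 - <<'E'
from h import *
w=cam("wrist"); t=cam("top"); s=cam("scene")
hx=np.array([.9968,-.0795]);hy=np.array([.0795,.9968]);B=np.array([560,-22.7])
h=lambda p:[((p[:2]-B)@hx).round(1),((p[:2]-B)@hy).round(1)]
for u in((323,165),(352,165),(340,187),(363,187),(345,240),(363,240)): print(u,h(plane(w,[u],.116)[0]*1000),h(plane(w,[u],.056)[0]*1000))
H,S,V=hsv(w)
for r in(172,195,215,240,260): print(r,V[r,280:380:3].tolist())
print("TCP px wrist",proj(w,[sensors.get_obs()["eef_pos"]]))
E
```

```text
(323, 165) [np.float64(81.8), np.float64(169.4)] [np.float64(82.1), np.float64(158.5)]
(352, 165) [np.float64(97.8), np.float64(169.4)] [np.float64(103.5), np.float64(158.5)]
(340, 187) [np.float64(91.4), np.float64(156.9)] [np.float64(94.9), np.float64(141.7)]
(363, 187) [np.float64(104.3), np.float64(156.9)] [np.float64(112.2), np.float64(141.7)]
(345, 240) [np.float64(94.9), np.float64(124.6)] [np.float64(99.6), np.float64(98.5)]
(363, 240) [np.float64(105.5), np.float64(124.5)] [np.float64(113.8), np.float64(98.5)]
172 [204, 189, 187, 187, 191, 188, 187, 187, 192, 91, 97, 99, 98, 97, 118, 163, 163, 166, 170, 118, 133, 134, 134, 132, 134, 134, 196, 193, 151, 113, 118, 122, 119, 113]
195 [98, 99, 96, 100, 95, 102, 98, 97, 98, 97, 96, 101, 97, 98, 134, 251, 250, 250, 251, 251, 201, 253, 250, 251, 250, 251, 251, 251, 167, 61, 61, 63, 63, 58]
215 [100, 97, 95, 95, 99, 95, 97, 99, 93, 98, 97, 99, 98, 99, 95, 165, 163, 162, 162, 167, 154, 168, 158, 254, 252, 252, 253, 255, 102, 62, 61, 59, 64, 128]
240 [97, 98, 97, 94, 100, 98, 98, 95, 85, 81, 85, 83, 20, 21, 39, 20, 20, 77, 81, 76, 108, 158, 255, 250, 250, 250, 250, 252, 56, 62, 59, 63, 52, 114]
260 [97, 95, 95, 100, 75, 79, 84, 82, 77, 80, 83, 33, 19, 26, 34, 22, 19, 86, 85, 82, 79, 82, 83, 77, 238, 250, 250, 250, 98, 119, 121, 123, 119, 117]
TCP px wrist [[321.08648952 233.3965057 ]]
```

{"op": "play_rows", "data": {
  "motion": [
    {"travel": [0, -8, 0], "turn": 0, "jaw": 0},
    {"travel": [0, 0, -35], "turn": 0, "jaw": 0},
    {"travel": [0, 0, -25], "turn": 0, "jaw": 0},
    {"travel": [-4, 40, 0], "turn": 0, "jaw": 0},
    {"travel": [-4, 33, 0], "turn": 0, "jaw": 0},
    {"travel": [0, 0, 0], "turn": 0, "jaw": 0},
    {"travel": [0, 0, 0], "turn": 0, "jaw": 0},
    {"travel": [0, 0, 0], "turn": 0, "jaw": 0}
  ]
}}

```text
time: 20.05
eef_pos: [0.7129, 0.078, 0.1555]
tool_rot: [-0.0, 0.735, 0.678, -0.0]
wrist_force: [0.2, 0.8, 0.2]
opening: 0.0004
finger_force: 0.0
```

```bash
cat >> h.py <<'E'
hx=np.array([.9968,-.0795]);hy=np.array([.0795,.9968]);B=np.array([560,-22.7])
h=lambda p:[float(((p[:2]-B)@hx).round(1)),float(((p[:2]-B)@hy).round(1))]
def st():
    o=sensors.get_obs(); print("t",o["time"],(o["eef_pos"]*1000).round(1),"h",h(o["eef_pos"]*1000),"yaw",(2*np.arctan2(o["tool_rot"][2],o["tool_rot"][1])).round(4),"open",(o["opening"]*1000).round(1))
E
python3 - <<'E'
from h import *
st(); w=cam("wrist"); t=cam("top"); H,S,V=hsv(w); print("TCP",proj(w,[sensors.get_obs()["eef_pos"]]))
m=(S<45)&(V>140)
for ce,a,cn in blobs(w,m,150):
    q=cv2.boxPoints(cv2.minAreaRect(cn.astype(np.float32)))
    print(ce,a,"bb",cn.min(0),cn.max(0),[h(p*1000) for p in plane(w,q,.116)])
H,S,V=hsv(t); m=(S<45)&(V>150); r=np.zeros(H.shape,bool); r[150:225,260:395]=1
for ce,a,cn in blobs(t,m&r,30): print("top",ce,a,"bb",cn.min(0),cn.max(0))
E
```

```text
Traceback (most recent call last):
  File "h.py", line 51, in st
    o=sensors.get_obs(); print("t",o["time"],(o["eef_pos"]*1000).round(1),"h",h(o["eef_pos"]*1000),"yaw",(2*np.arctan2(o["tool_rot"][2],o["tool_rot"][1])).round(4),"open",(o["opening"]*1000).round(1))
                                                                                                                                                                           ^^^^^^^^^^^^^^^^^^^^^^^^^
AttributeError: 'float' object has no attribute 'round'
```

```bash
sed -i 's/(o\["opening"\]\*1000).round(1)/round(float(o["opening"])*1000,1)/' h.py
python3 - <<'E'
from h import *
st(); w=cam("wrist"); t=cam("top"); H,S,V=hsv(w); print("TCP",proj(w,[sensors.get_obs()["eef_pos"]]))
m=(S<45)&(V>140)
for ce,a,cn in blobs(w,m,150):
    q=cv2.boxPoints(cv2.minAreaRect(cn.astype(np.float32)))
    print(ce,a,"bb",cn.min(0),cn.max(0),[h(p*1000) for p in plane(w,q,.116)])
H,S,V=hsv(t); m=(S<45)&(V>150); r=np.zeros(H.shape,bool); r[150:225,260:395]=1
for ce,a,cn in blobs(t,m&r,30): print("top",ce,a,"bb",cn.min(0),cn.max(0))
save(w,"w10.png",s=1)
E
```

```text
t 20.05 [712.9  78.  155.5] h [144.4, 112.5] yaw 1.4911 open 0.4
TCP [[321.88140824 233.5015626 ]]
[612.1 127.5] 14639 bb [573.   0.] [639. 308.] [[317.4, 267.1], [370.4, 272.2], [440.9, 18.8], [370.3, 22.7]]
[380.2  99.8] 451 bb [366.  85.] [399. 119.] [[174.4, 205.3], [196.5, 209.4], [202.2, 186.6], [179.5, 182.4]]
[ 47.4 172.8] 3793 bb [  0. 137.] [ 96. 268.] [[-107.3, 173.4], [-45.7, 182.0], [-46.4, 63.7], [-116.1, 47.9]]
[257.2 210.7] 3218 bb [237. 156.] [276. 268.] [[82.0, 156.9], [105.2, 158.6], [108.0, 67.1], [82.1, 64.7]]
[385.7 256.5] 4353 bb [346. 221.] [423. 294.] [[160.0, 94.8], [210.2, 117.3], [238.4, 58.2], [185.0, 32.6]]
[ 87.4 306.6] 1482 bb [ 63. 283.] [111. 325.] [[-85.3, 40.7], [-45.2, 51.2], [-45.7, 6.0], [-88.0, -6.6]]
[102.2 363.3] 469 bb [ 81. 357.] [122. 370.] [[-90.4, -47.1], [-85.5, -32.0], [-42.9, -31.8], [-46.9, -46.6]]
top [295.1 192.6] 3404 bb [260. 150.] [347. 224.]
top [369.1 166.2] 344 bb [353. 161.] [386. 171.]
```

View pics/w10.png

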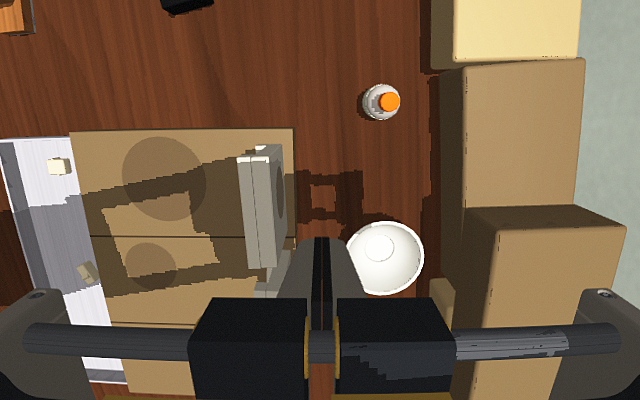

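Tile A stands unmoved, with its top at columns 237–276. The fingers are clearly behind it, so I'll lower them and push step by step.

{"op": "play_rows", "data": {
  "motion": [
    {"travel": [0, 0, 25], "turn": 0, "jaw": 0},
    {"travel": [0, 0, 25], "turn": 0, "jaw": 0},
    {"travel": [0, 0, 8], "turn": 0, "jaw": 0},
    {"travel": [0, 0, 0], "turn": 0, "jaw": 0},
    {"travel": [0, 0, 0], "turn": 0, "jaw": 0}
  ]
}}

```text
time: 20.78
eef_pos: [0.7147, 0.0779, 0.0988]
tool_rot: [0.0, 0.735, 0.678, 0.001]
wrist_force: [-0.3, 0.2, -0.8]
opening: 0.0005
finger_force: 0.0
```

{"op": "play_rows", "data": {
  "motion": [
    {"travel": [0, -5, 0], "turn": 0, "jaw": 0},
    {"travel": [0, -5, 0], "turn": 0, "jaw": 0},
    {"travel": [0, -5, 0], "turn": 0, "jaw": 0},
    {"travel": [0, -5, 0], "turn": 0, "jaw": 0},
    {"travel": [0, -5, 0], "turn": 0, "jaw": 0}
  ]
}}

```text
time: 21.4
eef_pos: [0.6887, 0.0798, 0.0976]
tool_rot: [-0.0, 0.735, 0.678, 0.0]
wrist_force: [-0.1, 0.4, 0.5]
opening: 0.0003
finger_force: 0.0
```

```bash
cat >> h.py <<'E'
def tiles(n="w"):
    w=cam("wrist"); H,S,V=hsv(w)
    for ce,a,cn in blobs(w,(S<45)&(V>140),250):
        q=cv2.boxPoints(cv2.minAreaRect(cn.astype(np.float32)))
        P=[h(p*1000) for p in plane(w,q,.116)]
        if abs(np.mean(P,0)[0]-70)<60: print("blob",ce,a,"bb",cn.min(0),cn.max(0),P)
E
python3 - <<'E'
from h import *
st(); tiles()
E
```

```text
t 21.4 [688.7  79.8  97.6] h [120.2, 112.4] yaw 1.4908 open 0.3
blob [276.5 224.4] 4167 bb [254. 154.] [301. 297.] [[74.5, 76.5], [83.4, 168.1], [109.0, 167.2], [104.1, 75.5]]
```

{"op": "play_rows", "data": {
  "motion": [
    {"travel": [0, -5, 0], "turn": 0, "jaw": 0},
    {"travel": [0, -5, 0], "turn": 0, "jaw": 0},
    {"travel": [0, 0, 0], "turn": 0, "jaw": 0}
  ]
}}

```text
time: 21.82
eef_pos: [0.6787, 0.0806, 0.0976]
tool_rot: [-0.0, 0.735, 0.678, -0.0]
wrist_force: [-0.1, -0.6, -0.3]
opening: 0.0007
finger_force: 0.0
```

```bash
python3 - <<'E'
from h import *
st(); tiles()
E
```

```text
t 21.825 [678.7  80.6  97.6] h [110.1, 112.4] yaw 1.4909 open 0.7
blob [292.2 212.8] 3289 bb [271. 152.] [315. 286.] [[82.4, 168.3], [106.7, 168.3], [106.2, 84.3], [78.5, 84.2]]
blob [314.2 380.7] 345 bb [309. 363.] [320. 399.] [[100.4, -10.5], [102.6, 23.7], [109.3, 23.1], [107.4, -11.1]]
```

{"op": "play_rows", "data": {
  "motion": [
    {"travel": [0, -4, 0], "turn": 0, "jaw": 0},
    {"travel": [0, -4, 0], "turn": 0, "jaw": 0},
    {"travel": [0, 0, 0], "turn": 0, "jaw": 0}
  ]
}}

```text
time: 22.25
eef_pos: [0.6708, 0.0812, 0.0976]
tool_rot: [-0.0, 0.735, 0.678, -0.0]
wrist_force: [0.5, -0.3, 0.3]
opening: 0.0001
finger_force: 0.0
```

```bash
python3 - <<'E'
from h import *
st(); tiles()
E
```

```text
t 22.25 [670.8  81.2  97.6] h [102.2, 112.4] yaw 1.4909 open 0.1
blob [306.3 205.7] 2775 bb [285. 167.] [328. 259.] [[81.6, 158.4], [104.9, 159.9], [108.6, 104.9], [83.3, 103.1]]
blob [319.8 380.7] 759 bb [309. 363.] [331. 399.] [[93.0, -10.5], [94.6, 23.9], [109.0, 23.1], [108.3, -11.3]]
```

```bash
python3 - <<'E'
from h import *
st(); s=cam("scene"); w=cam("wrist"); t=cam("top")
e=sensors.get_obs()["eef_pos"]
for dz in(0,.01,.02): print(dz,"scene",(proj(s,[e+[0,0,dz]])[0]-[285,170])*6,"wrist",(proj(w,[e+[0,0,dz]])[0]-[260,140])*5)
a=cv2.resize(s["image"][170:265,285:350],(390,570),interpolation=cv2.INTER_CUBIC); b=cv2.resize(w["image"][140:254,260:340],(400,570),interpolation=cv2.INTER_CUBIC)
cv2.imwrite("pics/c11.png",np.hstack([a,b])[:,:,::-1])
E
```

```text
t 22.3 [671.   81.2  97.6] h [102.4, 112.4] yaw 1.4909 open 0.3
0 scene [212.32060439 341.12822817] wrist [306.98117633 467.27491025]
0.01 scene [212.59961282 323.13199287] wrist [306.9653252  497.71065113]
0.02 scene [212.88211952 304.89284915] wrist [306.94791515 531.12085347]
```

View pics/c11.png

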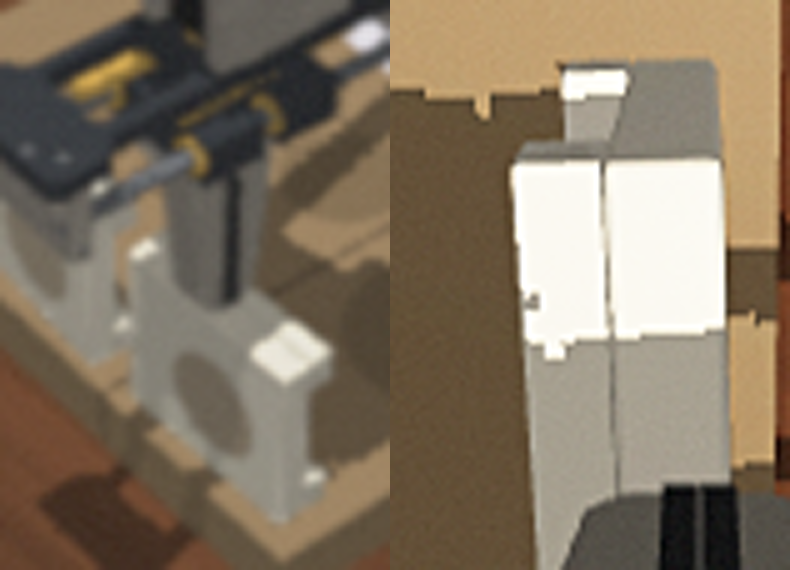

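The zoomed scene crop shows the fingertip ending at (212,305), above tile A's top. So the physical tips sit about 20 mm above the reported TCP, and I passed over the tile without touching it. I'll back off, go 21 mm lower and push again.

{"op": "play_rows", "data": {
  "motion": [
    {"travel": [0, 0, -10], "turn": 0, "jaw": 0},
    {"travel": [0, 20, 0], "turn": 0, "jaw": 0},
    {"travel": [0, 22, 0], "turn": 0, "jaw": 0},
    {"travel": [0, 0, 0], "turn": 0, "jaw": 0},
    {"travel": [0, 0, 15], "turn": 0, "jaw": 0},
    {"travel": [0, 0, 16], "turn": 0, "jaw": 0},
    {"travel": [0, 0, 0], "turn": 0, "jaw": 0},
    {"travel": [0, -6, 0], "turn": 0, "jaw": 0},
    {"travel": [0, -6, 0], "turn": 0, "jaw": 0},
    {"travel": [0, -6, 0], "turn": 0, "jaw": 0}
  ]
}}

```text
time: 23.7
eef_pos: [0.6948, 0.0793, 0.0771]
tool_rot: [0.0, 0.735, 0.678, 0.0]
wrist_force: [-0.1, 0.6, -0.1]
opening: 0.0003
finger_force: 0.0
```

{"op": "play_rows", "data": {
  "motion": [
    {"travel": [0, -5, 0], "turn": 0, "jaw": 0},
    {"travel": [0, -5, 0], "turn": 0, "jaw": 0},
    {"travel": [0, -5, 0], "turn": 0, "jaw": 0},
    {"travel": [0, 0, 0], "turn": 0, "jaw": 0}
  ]
}}

```text
time: 24.2
eef_pos: [0.6798, 0.0805, 0.0766]
tool_rot: [-0.0, 0.735, 0.678, -0.0]
wrist_force: [0.5, 0.2, 0.0]
opening: 0.0005
finger_force: 0.1
```

```bash
python3 - <<'E'
from h import *
st(); tiles()
E
```

```text
t 24.2 [679.8  80.5  76.6] h [111.2, 112.4] yaw 1.4909 open 0.5
blob [274.8 225.7] 5258 bb [245. 157.] [313. 297.] [[72.3, 165.5], [106.8, 168.9], [113.7, 93.3], [74.3, 88.6]]
blob [314.2 381.3] 326 bb [309. 364.] [320. 399.] [[102.8, 13.4], [104.8, 42.8], [110.4, 42.3], [108.7, 12.8]]
```

Contact: the tile's top has moved forward. Continuing the push.

{"op": "play_rows", "data": {
  "motion": [
    {"travel": [0, -5, 0], "turn": 0, "jaw": 0},
    {"travel": [0, -5, 0], "turn": 0, "jaw": 0},
    {"travel": [0, -5, 0], "turn": 0, "jaw": 0},
    {"travel": [0, -3, 0], "turn": 0, "jaw": 0},
    {"travel": [0, 0, 0], "turn": 0, "jaw": 0},
    {"travel": [0, 0, 0], "turn": 0, "jaw": 0}
  ]
}}

```text
time: 25.0
eef_pos: [0.6623, 0.0819, 0.0766]
tool_rot: [0.0, 0.735, 0.678, 0.0]
wrist_force: [0.3, -0.2, -0.6]
opening: 0.0004
finger_force: 0.0
```

```bash
python3 - <<'E'
from h import *
st(); tiles(); t=cam("top"); H,S,V=hsv(t); m=(S<45)&(V>150); r=np.zeros(H.shape,bool); r[150:260,265:395]=1
for ce,a,cn in blobs(t,m&r,30): print("top",ce,a,"bb",cn.min(0),cn.max(0))
E
```

```text
t 25.0 [662.3  81.9  76.6] h [93.6, 112.4] yaw 1.4908 open 0.4
blob [244.1 220.9] 9919 bb [183. 161.] [310. 289.] [[24.5, 163.7], [87.1, 167.5], [90.5, 99.6], [20.0, 93.9]]
blob [321.3 381.5] 829 bb [309. 363.] [333. 399.] [[86.2, 43.1], [100.8, 43.0], [101.2, 13.3], [85.7, 13.3]]
top [292.6 214.8] 4282 bb [265. 150.] [322. 259.]
top [330.6 164.2] 333 bb [315. 158.] [347. 170.]
top [369.1 166.2] 344 bb [353. 161.] [386. 171.]
top [351.5 248.1] 1263 bb [321. 236.] [380. 259.]
```

{"op": "play_rows", "data": {
  "motion": [
    {"travel": [0, 0, -40], "turn": 0, "jaw": 0},
    {"travel": [0, 0, -25], "turn": 0, "jaw": 0},
    {"travel": [-30, 14, 0], "turn": 0, "jaw": 0},
    {"travel": [-29, 14, 0], "turn": 0, "jaw": 0},
    {"travel": [-28, 14, 0], "turn": 0, "jaw": 0},
    {"travel": [-28, 14, 0], "turn": 0, "jaw": 0},
    {"travel": [0, 0, 0], "turn": 0, "jaw": 0},
    {"travel": [0, 0, 0], "turn": 0, "jaw": 0}
  ]
}}

```text
time: 26.1
eef_pos: [0.7085, -0.0367, 0.1414]
tool_rot: [-0.0, 0.735, 0.678, -0.0]
wrist_force: [-0.9, -0.3, -0.5]
opening: 0.0004
finger_force: 0.0
```

{"op": "play_rows", "data": {
  "motion": [
    {"travel": [0, 0, 33], "turn": 0, "jaw": 0},
    {"travel": [0, 0, 32], "turn": 0, "jaw": 0},
    {"travel": [0, 0, 0], "turn": 0, "jaw": 0},
    {"travel": [0, 0, 0], "turn": 0, "jaw": 0},
    {"travel": [0, -6, 0], "turn": 0, "jaw": 0},
    {"travel": [0, -6, 0], "turn": 0, "jaw": 0},
    {"travel": [0, -6, 0], "turn": 0, "jaw": 0},
    {"travel": [0, -6, 0], "turn": 0, "jaw": 0}
  ]
}}

```text
time: 27.1
eef_pos: [0.6844, -0.0353, 0.0769]
tool_rot: [0.0, 0.735, 0.678, 0.0]
wrist_force: [1.1, 0.3, -0.8]
opening: 0.0004
finger_force: 0.0
```

{"op": "play_rows", "data": {
  "motion": [
    {"travel": [0, -5, 0], "turn": 0, "jaw": 0},
    {"travel": [0, -5, 0], "turn": 0, "jaw": 0},
    {"travel": [0, -5, 0], "turn": 0, "jaw": 0},
    {"travel": [0, -5, 0], "turn": 0, "jaw": 0},
    {"travel": [0, -5, 0], "turn": 0, "jaw": 0},
    {"travel": [0, -5, 0], "turn": 0, "jaw": 0},
    {"travel": [0, 0, 0], "turn": 0, "jaw": 0},
    {"travel": [0, 0, 0], "turn": 0, "jaw": 0}
  ]
}}

```text
time: 28.1
eef_pos: [0.6551, -0.0329, 0.0766]
tool_rot: [0.0, 0.735, 0.678, 0.0]
wrist_force: [-0.6, 0.6, 0.8]
opening: 0.0003
finger_force: 0.0
```

```bash
python3 - <<'E'
from h import *
st(); tiles()
E
```

```text
t 28.1 [655.1 -32.9  76.6] h [95.6, -2.6] yaw 1.4909 open 0.3
blob [231.7  70.5] 11875 bb [162.   0.] [300. 131.] [[24.5, 125.0], [84.5, 125.6], [85.9, 68.5], [20.5, 66.7]]
blob [276.9 171.5] 2375 bb [197. 158.] [328. 196.] [[34.1, 53.1], [99.0, 53.4], [99.3, 34.1], [32.2, 33.5]]
blob [321.7 381.4] 797 bb [309. 363.] [333. 399.] [[88.1, -72.0], [102.8, -72.0], [103.1, -101.7], [87.7, -101.7]]
```

{"op": "play_rows", "data": {
  "motion": [
    {"travel": [0, 0, -40], "turn": 0, "jaw": 0},
    {"travel": [0, 0, -25], "turn": 0, "jaw": 0},
    {"travel": [-28, 14, 0], "turn": 0, "jaw": 0},
    {"travel": [-28, 14, 0], "turn": 0, "jaw": 0},
    {"travel": [-28, 14, 0], "turn": 0, "jaw": 0},
    {"travel": [-28, 12, 0], "turn": 0, "jaw": 0},
    {"travel": [0, 0, 0], "turn": 0, "jaw": 0},
    {"travel": [0, 0, 0], "turn": 0, "jaw": 0}
  ]
}}

```text
time: 29.15
eef_pos: [0.6995, -0.1484, 0.1413]
tool_rot: [-0.0, 0.735, 0.678, -0.0]
wrist_force: [0.3, -0.2, 0.2]
opening: 0.0003
finger_force: 0.0
```

{"op": "play_rows", "data": {
  "motion": [
    {"travel": [0, 0, 33], "turn": 0, "jaw": 0},
    {"travel": [0, 0, 32], "turn": 0, "jaw": 0},
    {"travel": [0, 0, 0], "turn": 0, "jaw": 0},
    {"travel": [0, 0, 0], "turn": 0, "jaw": 0},
    {"travel": [0, -6, 0], "turn": 0, "jaw": 0},
    {"travel": [0, -6, 0], "turn": 0, "jaw": 0},
    {"travel": [0, -6, 0], "turn": 0, "jaw": 0},
    {"travel": [0, -6, 0], "turn": 0, "jaw": 0}
  ]
}}

```text
time: 30.15
eef_pos: [0.6755, -0.1469, 0.0768]
tool_rot: [0.0, 0.735, 0.678, 0.0]
wrist_force: [0.1, 0.5, -0.0]
opening: 0.0002
finger_force: 0.0
```

{"op": "play_rows", "data": {
  "motion": [
    {"travel": [0, -5, 0], "turn": 0, "jaw": 0},
    {"travel": [0, -5, 0], "turn": 0, "jaw": 0},
    {"travel": [0, -5, 0], "turn": 0, "jaw": 0},
    {"travel": [0, -5, 0], "turn": 0, "jaw": 0},
    {"travel": [0, -5, 0], "turn": 0, "jaw": 0},
    {"travel": [0, -5, 0], "turn": 0, "jaw": 0},
    {"travel": [0, 0, 0], "turn": 0, "jaw": 0},
    {"travel": [0, 0, 0], "turn": 0, "jaw": 0}
  ]
}}

```text
time: 31.15
eef_pos: [0.6461, -0.1445, 0.0766]
tool_rot: [0.0, 0.735, 0.678, 0.0]
wrist_force: [-0.3, 0.3, -0.6]
opening: 0.0005
finger_force: 0.0
```

{"op": "play_rows", "data": {
  "motion": [
    {"travel": [0, 0, -60], "turn": 0, "jaw": 100},
    {"travel": [0, 0, -60], "turn": 0, "jaw": 100},
    {"travel": [-30, -40, 0], "turn": 0, "jaw": 100},
    {"travel": [-30, -40, 0], "turn": 0, "jaw": 100},
    {"travel": [-30, -30, 0], "turn": 0, "jaw": 100},
    {"travel": [0, 0, 0], "turn": 0, "jaw": 100},
    {"travel": [0, 0, 0], "turn": 0, "jaw": 100}
  ]
}}

```text
time: 32.02
eef_pos: [0.53, -0.2254, 0.1969]
tool_rot: [0.0, 0.735, 0.678, 0.0]
wrist_force: [0.5, -0.1, -0.3]
opening: 0.0682
finger_force: 0.0
```

```bash
python3 - <<'E'
from h import *
st(); t=cam("top"); w=cam("wrist"); s=cam("scene")
H,S,V=hsv(w)
for ce,a,cn in blobs(w,(S<45)&(V>150),800):
    P=rect(w,cn,.056); print("wrist white",ce,a,*P,h(P[0]))
for ce,a,cn in blobs(w,(V<62)&(S<120),400):
    P=rect(w,cn,.026); print("wrist black",ce,a,*P,"bb",cn.min(0),cn.max(0))
H,S,V=hsv(t); m=(S<45)&(V>185); r=np.zeros(H.shape,bool); r[150:280,260:400]=1
for ce,a,cn in blobs(t,m&r,30): P=rect(t,cn,.056); print("top white",ce,a,*P,h(P[0]))
H,S,V=hsv(s); m=(S<45)&(V>170); r=np.zeros(H.shape,bool); r[140:260,225:430]=1
for ce,a,cn in blobs(s,m&r,60): P=rect(s,cn,.056); print("scene white",ce,a,*P,h(P[0]))
E
```

```text
t 32.025 [ 530.  -225.4  196.9] h [-13.8, -204.4] yaw 1.4902 open 68.2
wrist white [188.1  67.3] 10347 [ 407.6 -100.2] [ 77.5 132.8] 85.3 [-145.8, -89.4]
wrist white [378.1  10.6] 1936 [595.2 -62.9] [21.3 83.6] -3.7 [38.3, -37.3]
wrist white [373.9  96.9] 6239 [ 591.3 -142.1] [83.6 91.1] 87.5 [40.7, -116.5]
wrist white [629.1 262. ] 1860 [ 901.4 -361.1] [ 40.8 149.6] -75.8 [367.2, -310.2]
wrist black [195.9 328.5] 22185 [ 327.8 -426. ] [241.1 773.4] 10.7 bb [  0. 209.] [477. 399.]
wrist black [529.6 344.8] 11081 [ 801.7 -494.7] [181.9 305.3] -1.3 bb [420. 294.] [618. 398.]
wrist black [626.9 391.9] 419 [ 995.3 -607.2] [53.7 89.8] -12.5 bb [596. 374.] [639. 399.]
top white [292.6 183.1] 726 [607.1  82.7] [84. 93.] 88.3 [38.6, 108.8]
top white [328.8 184.2] 725 [601.2 -24.7] [85.  92.8] 82.1 [41.2, 1.3]
top white [368.1 186.1] 732 [ 591.5 -141.3] [84.  92.7] 88.1 [40.8, -115.7]
top white [324. 252.] 3335 [398.3  -8.6] [ 95.2 323. ] 85.0 [-162.3, 1.2]
top white [395.3 266.5] 245 [ 368.1 -209.4] [ 35.5 109.4] -2.0 [-176.4, -201.4]
scene white [372.5 186.7] 1770 [427.7  26.2] [ 89.2 295. ] 85.8 [-135.8, 38.2]
scene white [284.4 180.8] 551 [ 594.2 -140.6] [85.9 93.9] 86.8 [43.5, -114.8]
scene white [311.1 203.9] 644 [603.  -24.3] [86.2 93.3] 81.9 [43.0, 1.8]
scene white [339.1 226.9] 765 [609.4  83.3] [86.1 94.5] 87.1 [40.8, 109.6]
scene white [264.7 246.1] 788 [782.4   6. ] [81.  85.9] -43.1 [219.4, 46.3]
```

All three tiles lie flat, measuring 84×92 mm at 56 mm height in both fixed cameras. Next I'll measure the right-hand blocks with the wrist camera over them.

{"op": "play_rows", "data": {
  "motion": [
    {"travel": [-44.5, 32, 0], "turn": 0, "jaw": 100},
    {"travel": [-44.5, 32, 0], "turn": 0, "jaw": 100},
    {"travel": [-44, 32, 0], "turn": 0, "jaw": 100},
    {"travel": [0, 0, 0], "turn": 0, "jaw": 100},
    {"travel": [0, 0, 0], "turn": 0, "jaw": 100}
  ]
}}

```text
time: 32.8
eef_pos: [0.6143, -0.3647, 0.1957]
tool_rot: [-0.001, 0.735, 0.678, -0.0]
wrist_force: [0.6, 0.2, -0.4]
opening: 0.0919
finger_force: 0.0
```

```bash
cat >> h.py <<'E'
def blk(z=.026,vmax=62):
    w=cam("wrist"); H,S,V=hsv(w); m=(V<vmax)&(S<120)
    m=cv2.morphologyEx(m.astype(np.uint8),cv2.MORPH_OPEN,np.ones((5,5)))
    for ce,a,cn in blobs(w,m,800):
        P=rect(w,cn,z)
        if P[1][1]<110: print("blk",ce,a,*P,"long rad",round(np.radians(P[2]%180),3))
E
python3 - <<'E'
from h import *
st(); blk(); blk(.026,50); blk(.026,75)
s=cam("scene");H,S,V=hsv(s)
for ce,a,cn in blobs(s,(V<62)&(S<120),150):
    P=rect(s,cn,.026); 
    if P[1][1]<110: print("scene",ce,a,*P)
E
```

```text
t 32.8 [ 614.3 -364.7  195.7] h [81.3, -336.6] yaw 1.4913 open 91.9
blk [320.4 134.8] 2091 [ 617.4 -315.8] [43.4 69.4] -82.6 long rad 1.7
blk [162.7 158.6] 2162 [ 434.4 -328.8] [53.  69.1] -71.4 long rad 1.895
blk [319.1 142.4] 1553 [ 617.3 -316.7] [43.2 66.8] -82.2 long rad 1.707
blk [163.4 158.2] 2214 [ 434.7 -328.6] [53.5 69.3] -71.6 long rad 1.892
blk [320.6 135.1] 2096 [ 617.3 -315.8] [43.4 69.3] -82.2 long rad 1.707
blk [163.2 158.4] 2199 [ 434.  -328.9] [52.8 69.1] -72.2 long rad 1.881
scene [285.9 140.2] 317 [ 440.2 -318.7] [71.8 96.8] -77.5
scene [240.5 167.4] 348 [ 626.4 -302.9] [60.9 95.3] -89.0
scene [409.2 286. ] 598 [604.4 300.8] [57.2 71.8] -82.2
scene [612.2 388.5] 985 [524.1 736.8] [80.  80.4] 5.8
```

{"op": "play_rows", "data": {
  "motion": [
    {"travel": [49, -1, 0], "turn": -0.106, "jaw": 100},
    {"travel": [0, 0, 55], "turn": -0.106, "jaw": 100},
    {"travel": [0, 0, 55], "turn": 0, "jaw": 100},
    {"travel": [0, 0, 55], "turn": 0, "jaw": 80},
    {"travel": [0, 0, 15], "turn": 0, "jaw": 80},
    {"travel": [0, 0, 10], "turn": 0, "jaw": 80},
    {"travel": [0, 0, 0], "turn": 0, "jaw": 80}
  ]
}}

```text
time: 33.88
eef_pos: [0.6181, -0.3171, 0.008]
tool_rot: [0.001, 0.659, 0.752, 0.0]
wrist_force: [-0.2, 1.2, 1.2]
opening: 0.0737
finger_force: 0.0
```

{"op": "play_rows", "data": {
  "motion": [
    {"travel": [0, 0, 6], "turn": 0, "jaw": 80},
    {"travel": [0, 0, 6], "turn": 0, "jaw": 80},
    {"travel": [0, 0, 0], "turn": 0, "jaw": 80}
  ]
}}

```text
time: 34.25
eef_pos: [0.617, -0.3167, -0.0056]
tool_rot: [-0.0, 0.659, 0.752, -0.0]
wrist_force: [0.2, -0.8, 0.1]
opening: 0.0733
finger_force: 0.0
```

{"op": "play_rows", "data": {
  "motion": [
    {"travel": [0, 0, 6], "turn": 0, "jaw": 80},
    {"travel": [0, 0, 0], "turn": 0, "jaw": 80},
    {"travel": [0, 0, 0], "turn": 0, "jaw": 0},
    {"travel": [0, 0, 0], "turn": 0, "jaw": 0},
    {"travel": [0, 0, 0], "turn": 0, "jaw": 0},
    {"travel": [0, 0, 0], "turn": 0, "jaw": 0},
    {"travel": [0, 0, 0], "turn": 0, "jaw": 0}
  ],
  "force": 25
}}

```text
time: 35.12
eef_pos: [0.6173, -0.3168, -0.0113]
tool_rot: [0.0, 0.659, 0.752, 0.0]
wrist_force: [-0.0, -0.5, 0.8]
opening: 0.0435
finger_force: 25.0
```

{"op": "play_rows", "data": {
  "motion": [
    {"travel": [0, 0, -30], "turn": 0, "jaw": 0},
    {"travel": [0, 0, -50], "turn": 0, "jaw": 0},
    {"travel": [0, 0, -50], "turn": 0, "jaw": 0},
    {"travel": [44, -1, 0], "turn": 0, "jaw": 0},
    {"travel": [44, -1, 0], "turn": 0, "jaw": 0},
    {"travel": [44, -0.5, 0], "turn": 0, "jaw": 0},
    {"travel": [45, 0, 0], "turn": 0.173, "jaw": 0},
    {"travel": [0, 0, 0], "turn": 0, "jaw": 0},
    {"travel": [0, 0, 30], "turn": 0, "jaw": 0},
    {"travel": [0, 0, 0], "turn": 0, "jaw": 0}
  ]
}}

```text
time: 36.38
eef_pos: [0.5899, -0.1419, 0.0869]
tool_rot: [-0.001, 0.721, 0.693, -0.001]
wrist_force: [-0.0, -0.5, -1.1]
opening: 0.0438
finger_force: 25.0
```

```bash
python3 - <<'E'
from h import *
st(); w=cam("wrist"); H,S,V=hsv(w); t=cam("top"); s=cam("scene")
for ce,a,cn in blobs(w,(S<45)&(V>150),500):
    P=rect(w,cn,.056); print("wrist white",ce,a,*P,h(P[0]))
H,S,V=hsv(s); m=(S<45)&(V>150)
for ce,a,cn in blobs(s,m,300): P=rect(s,cn,.056); print("scene",ce,a,*P,h(P[0]))
E
```

```text
t 36.375 [ 589.9 -141.9   86.9] h [39.2, -116.5] yaw 1.5312 open 43.8
wrist white [81.1 68.7] 11459 [427.7 -30. ] [64.8 96.3] 85.4 [-131.3, -17.8]
wrist white [328.4  66.8] 10667 [600.1 -31.4] [79.3 82.8] -7.8 [40.7, -5.5]
wrist white [561.7  38. ] 8022 [758.2 -24.5] [55.8 80.9] 2.1 [197.7, 14.0]
wrist white [336.  169.2] 2733 [ 593.3 -116.3] [40.9 82.5] -2.2 [40.6, -90.7]
wrist white [123.7 205. ] 1850 [ 441.5 -125.8] [26.8 53.7] 78.1 [-109.9, -112.2]
scene [291.6  15.7] 2806 [-200.8 -973.5] [522.2 621.9] 46.5 [-682.8, -1008.2]
scene [572.3 100.9] 11022 [-748.8   46.1] [ 590.4 1502.8] 27.1 [-1310.1, -35.5]
scene [447.3  41.1] 1194 [-528.8 -368.1] [149.  779.6] 35.4 [-1057.9, -430.9]
scene [131.7 287.4] 17460 [1088.  -257.5] [ 183.8 1095.7] -89.9 [545.0, -192.1]
scene [382.6 193. ] 1472 [429.3  67.3] [ 91.4 214.3] 85.6 [-137.4, 79.3]
scene [310.  204.7] 725 [607.5 -24. ] [94.4 95.1] 82.5 [47.5, 2.5]
scene [337.9 228.3] 878 [615.1  86.8] [ 96.5 104.9] 87.7 [46.2, 113.5]
scene [264.7 246.8] 830 [781.3   9.5] [80.2 91. ] 74.2 [218.0, 49.7]
scene [ 16.8 363.4] 2813 [1333.3 -127. ] [ 74.5 316.1] 89.9 [779.1, -42.5]
```

{"op": "play_rows", "data": {
  "motion": [
    {"travel": [-1, 2, 20], "turn": 0, "jaw": 0},
    {"travel": [0, 0, 12], "turn": 0, "jaw": 0},
    {"travel": [0, 0, 6], "turn": 0, "jaw": 0},
    {"travel": [0, 0, 0], "turn": 0, "jaw": 0},
    {"travel": [0, 0, 0], "turn": 0, "jaw": 0}
  ]
}}

```text
time: 37.15
eef_pos: [0.5936, -0.1427, 0.0508]
tool_rot: [0.0, 0.721, 0.692, 0.0]
wrist_force: [0.4, 0.2, -0.5]
opening: 0.0441
finger_force: 25.0
```

{"op": "play_rows", "data": {
  "motion": [
    {"travel": [0, 0, 2], "turn": 0, "jaw": 0},
    {"travel": [0, 0, 0], "turn": 0, "jaw": 0}
  ]
}}

```text
time: 37.4
eef_pos: [0.5934, -0.1427, 0.0487]
tool_rot: [0.0, 0.721, 0.692, 0.0]
wrist_force: [-0.1, 0.3, -0.8]
opening: 0.0437
finger_force: 25.0
```

{"op": "play_rows", "data": {
  "motion": [
    {"travel": [0, -1, 2], "turn": 0, "jaw": 0},
    {"travel": [0, 0, 1], "turn": 0, "jaw": 0},
    {"travel": [0, 0, 0], "turn": 0, "jaw": 0}
  ]
}}

```text
time: 37.78
eef_pos: [0.5923, -0.1426, 0.0455]
tool_rot: [-0.0, 0.721, 0.692, -0.0]
wrist_force: [0.7, -0.2, -0.7]
opening: 0.0435
finger_force: 25.0
```

{"op": "play_rows", "data": {
  "motion": [
    {"travel": [0, 0, 1], "turn": 0, "jaw": 0},
    {"travel": [0, 0, 0], "turn": 0, "jaw": 0}
  ]
}}

```text
time: 38.02
eef_pos: [0.5925, -0.1427, 0.0447]
tool_rot: [0.0, 0.721, 0.692, 0.0]
wrist_force: [-0.0, -0.5, 0.5]
opening: 0.0437
finger_force: 25.0
```

{"op": "play_rows", "data": {
  "motion": [
    {"travel": [0, 0, 0], "turn": 0, "jaw": 62},
    {"travel": [0, 0, 0], "turn": 0, "jaw": 62},
    {"travel": [0, 0, -25], "turn": 0, "jaw": 62},
    {"travel": [0, 0, -60], "turn": 0, "jaw": 70},
    {"travel": [0, 0, -60], "turn": 0, "jaw": 100},
    {"travel": [-53, -29, 0], "turn": 0, "jaw": 100},
    {"travel": [-53, -29, 0], "turn": 0, "jaw": 100},
    {"travel": [-53, -29, 0], "turn": 0, "jaw": 100},
    {"travel": [-52, -29, 0], "turn": 0, "jaw": 100},
    {"travel": [-52, -29, 0], "turn": 0, "jaw": 100}
  ]
}}

```text
time: 39.28
eef_pos: [0.4355, -0.4011, 0.1898]
tool_rot: [0.0, 0.721, 0.692, 0.0]
wrist_force: [0.2, -0.9, -0.2]
opening: 0.0916
finger_force: 0.0
```

{"op": "play_rows", "data": {
  "motion": [
    {"travel": [0, 0, 0], "turn": 0, "jaw": 100},
    {"travel": [0, 0, 0], "turn": 0, "jaw": 100},
    {"travel": [0, 0, 0], "turn": 0, "jaw": 100}
  ]
}}

```text
time: 39.65
eef_pos: [0.4374, -0.3983, 0.1895]
tool_rot: [-0.0, 0.721, 0.693, 0.0]
wrist_force: [0.4, -0.9, 0.1]
opening: 0.092
finger_force: 0.0
```

```bash
python3 - <<'E'
from h import *
st(); blk(); blk(.026,75)
t=cam("top"); H,S,V=hsv(t)
m=np.zeros(H.shape,np.uint8); m[150:250,260:400]=1
for ce,a,cn in blobs(t,(V<75)&(m>0),100): print("top blk on tile",ce,a,*rect(t,cn,.082))
for ce,a,cn in blobs(t,((S<45)&(V>185))&(m>0),300): print("top tile",ce,a,*rect(t,cn,.056))
E
```

```text
t 39.65 [ 437.4 -398.3  189.5] h [-92.3, -384.2] yaw 1.5312 open 92.0
blk [309.3 116.2] 2213 [ 428.5 -330.7] [43.5 69. ] -71.7 long rad 1.89
blk [624.4 255. ] 1528 [ 831.6 -525.9] [51.6 95.7] -73.6 long rad 1.857
blk [309.5 115.6] 2268 [ 428.6 -330.6] [43.4 68.9] -72.1 long rad 1.883
blk [624.2 254.4] 1600 [ 830.8 -524.6] [52.8 98.6] -73.6 long rad 1.857
top blk on tile [368.5 185.9] 273 [ 591.1 -140.3] [38.2 64.6] 88.3
top tile [292.4 182.9] 814 [607.1  82.7] [84. 93.] 88.3
top tile [328.7 184.2] 773 [601.  -24.6] [85.2 92.9] 82.2
top tile [367.6 186.1] 492 [ 591.5 -141.3] [84.  92.7] 88.1
top tile [321.8 242.8] 1432 [431.4 -10.9] [ 47.5 324. ] 88.4
```

{"op": "play_rows", "data": {
  "motion": [
    {"travel": [34, -6, 0], "turn": 0, "jaw": 100},
    {"travel": [33, -5.5, 0], "turn": -0.178, "jaw": 100},
    {"travel": [0, 0, 50], "turn": -0.179, "jaw": 100},
    {"travel": [0, 0, 50], "turn": 0, "jaw": 80},
    {"travel": [0, 0, 50], "turn": 0, "jaw": 80},
    {"travel": [0, 0, 30], "turn": 0, "jaw": 80},
    {"travel": [0, 0, 10], "turn": 0, "jaw": 80},
    {"travel": [0, 0, 5], "turn": 0, "jaw": 80},
    {"travel": [0, 0, 0], "turn": 0, "jaw": 80},
    {"travel": [0, 0, 0], "turn": 0, "jaw": 80}
  ]
}}

```text
time: 41.05
eef_pos: [0.4287, -0.3326, -0.0043]
tool_rot: [0.001, 0.587, 0.81, -0.0]
wrist_force: [-0.5, -0.8, -0.7]
opening: 0.0733
finger_force: 0.0
```

{"op": "play_rows", "data": {
  "motion": [
    {"travel": [2, 0, 7], "turn": 0, "jaw": 80},
    {"travel": [0, 0, 0], "turn": 0, "jaw": 80},
    {"travel": [0, 0, 0], "turn": 0, "jaw": 0},
    {"travel": [0, 0, 0], "turn": 0, "jaw": 0},
    {"travel": [0, 0, 0], "turn": 0, "jaw": 0},
    {"travel": [0, 0, 0], "turn": 0, "jaw": 0},
    {"travel": [0, 0, 0], "turn": 0, "jaw": 0}
  ],
  "force": 25
}}

```text
time: 41.92
eef_pos: [0.4274, -0.3303, -0.0123]
tool_rot: [0.0, 0.587, 0.81, -0.0]
wrist_force: [-0.1, -0.4, 0.7]
opening: 0.0436
finger_force: 25.0
```

{"op": "play_rows", "data": {
  "motion": [
    {"travel": [0, 0, -30], "turn": 0, "jaw": 0},
    {"travel": [0, 0, -52], "turn": 0.151, "jaw": 0},
    {"travel": [0, 0, -50], "turn": 0.151, "jaw": 0},
    {"travel": [0, 0, 0], "turn": 0.152, "jaw": 0},
    {"travel": [54, 22, 0], "turn": 0, "jaw": 0},
    {"travel": [54, 22, 0], "turn": 0, "jaw": 0},
    {"travel": [54, 22, 0], "turn": 0, "jaw": 0},
    {"travel": [54, 22, 0], "turn": 0, "jaw": 0},
    {"travel": [54, 22, 0], "turn": 0, "jaw": 0},
    {"travel": [54, 20, 0], "turn": 0, "jaw": 0}
  ]
}}

```text
time: 43.18
eef_pos: [0.6014, -0.0254, 0.1195]
tool_rot: [0.0, 0.754, 0.657, -0.0]
wrist_force: [0.6, -0.2, 0.1]
opening: 0.0437
finger_force: 25.0
```

{"op": "play_rows", "data": {
  "motion": [
    {"travel": [0, 0, 20], "turn": 0, "jaw": 0},
    {"travel": [0, 0, 10], "turn": 0, "jaw": 0},
    {"travel": [0, 0, 0], "turn": 0, "jaw": 0},
    {"travel": [0, 0, 0], "turn": 0, "jaw": 0}
  ]
}}

```text
time: 43.68
eef_pos: [0.6007, -0.0279, 0.0901]
tool_rot: [0.0, 0.755, 0.656, 0.0]
wrist_force: [0.2, -0.5, -0.9]
opening: 0.0439
finger_force: 25.0
```

```bash
cat >> h.py <<'E'
def wt(z=.056,v=150):
    w=cam("wrist"); H,S,V=hsv(w)
    for ce,a,cn in blobs(w,(S<45)&(V>v),500):
        P=rect(w,cn,z)
        if abs(h(P[0])[0]-40)<30: print("white",ce,a,*P,[(p*1000).round(1)[:2].tolist() for p in plane(w,cv2.boxPoints(cv2.minAreaRect(cn.astype(np.float32))),z)])
E
python3 - <<'E'
from h import *
st(); wt()
E
```

```text
t 43.675 [600.7 -27.9  90.1] h [41.0, -2.0] yaw 1.4316 open 43.9
white [305.9  68.2] 11667 [607.4  80.3] [82.8 86.1] 87.1 [[568.4, 125.4], [650.4, 120.4], [649.7, 35.1], [560.1, 39.7]]
white [329.5 166.8] 3193 [604.9   2.9] [35.  82.5] -8.0 [[567.0, 25.8], [647.7, 14.5], [644.5, -20.3], [560.4, -8.6]]
```

{"op": "play_rows", "data": {
  "motion": [
    {"travel": [4, 0, 20], "turn": 0, "jaw": 0},
    {"travel": [0, 0, 14], "turn": 0, "jaw": 0},
    {"travel": [0, 0, 6], "turn": 0, "jaw": 0},
    {"travel": [0, 0, 0], "turn": 0, "jaw": 0},
    {"travel": [0, 0, 0], "turn": 0, "jaw": 0},
    {"travel": [0, 0, 0], "turn": 0, "jaw": 0}
  ]
}}

```text
time: 44.48
eef_pos: [0.6016, -0.0232, 0.0501]
tool_rot: [0.0, 0.754, 0.657, 0.0]
wrist_force: [-0.3, 0.1, -0.2]
opening: 0.0435
finger_force: 25.0
```

{"op": "play_rows", "data": {
  "motion": [
    {"travel": [-0.5, -0.5, 3], "turn": 0, "jaw": 0},
    {"travel": [0, 0, 2], "turn": 0, "jaw": 0},
    {"travel": [0, 0, 1], "turn": 0, "jaw": 0},
    {"travel": [0, 0, 0], "turn": 0, "jaw": 0},
    {"travel": [0, 0, 0], "turn": 0, "jaw": 0}
  ]
}}

```text
time: 45.1
eef_pos: [0.6005, -0.0236, 0.0437]
tool_rot: [-0.0, 0.754, 0.657, -0.0]
wrist_force: [-1.8, 0.1, 2.7]
opening: 0.0436
finger_force: 25.0
```

{"op": "play_rows", "data": {
  "motion": [
    {"travel": [0, 0, 0], "turn": 0, "jaw": 62},
    {"travel": [0, 0, 0], "turn": 0, "jaw": 62},
    {"travel": [0, 0, -25], "turn": 0, "jaw": 62},
    {"travel": [0, 0, -60], "turn": 0, "jaw": 70},
    {"travel": [0, 0, -60], "turn": 0, "jaw": 100},
    {"travel": [47, -6.5, 0], "turn": 0, "jaw": 100},
    {"travel": [47, -6.5, 0], "turn": 0, "jaw": 100},
    {"travel": [47, -6.5, 0], "turn": 0, "jaw": 100},
    {"travel": [47, -6.5, 0], "turn": 0, "jaw": 100},
    {"travel": [48, -6.5, 0], "turn": 0, "jaw": 100}
  ]
}}

```text
time: 46.35
eef_pos: [0.6009, 0.2162, 0.1886]
tool_rot: [0.0, 0.754, 0.657, 0.0]
wrist_force: [0.7, 1.5, 0.4]
opening: 0.0922
finger_force: 0.0
```

{"op": "play_rows", "data": {
  "motion": [
    {"travel": [0, 0, 0], "turn": 0, "jaw": 100},
    {"travel": [0, 0, 0], "turn": 0, "jaw": 100},
    {"travel": [0, 0, 0], "turn": 0, "jaw": 100}
  ]
}}

```text
time: 46.72
eef_pos: [0.601, 0.2133, 0.1885]
tool_rot: [0.0, 0.755, 0.656, -0.0]
wrist_force: [0.1, 0.4, 0.0]
opening: 0.0919
finger_force: 0.0
```

```bash
cat >> h.py <<'E'
def topchk():
    t=cam("top"); H,S,V=hsv(t); m=np.zeros(H.shape,bool); m[150:225,260:400]=1
    for ce,a,cn in blobs(t,(V<75)&m,100): print("top blk",ce,a,*rect(t,cn,.082))
    for ce,a,cn in blobs(t,((S<45)&(V>185))&m,300): print("top tile",ce,a,*rect(t,cn,.056))
E
python3 - <<'E'
from h import *
st(); blk(); blk(.026,75); topchk()
E
```

```text
t 46.725 [601.  213.3 188.5] h [22.1, 238.6] yaw 1.4317 open 91.9
blk [304.  102.8] 2323 [594.7 297.1] [43.5 68.7] -82.3 long rad 1.705
blk [346.8 380. ] 1139 [596.9 -84.2] [51.1 67.7] 81.6 long rad 1.424
blk [304.  102.7] 2335 [594.7 297.1] [43.6 68.9] -82.0 long rad 1.71
blk [344.9 374.9] 1741 [583.2 -73.3] [85.2 93.1] -8.5 long rad 2.993
top blk [264.8 200.6] 407 [559.1 161.2] [ 32.4 143.9] -1.3
top blk [327.7 184.1] 273 [599.4 -24.2] [41.5 65.9] 82.5
top blk [368.5 185.9] 278 [ 591.1 -140.3] [38.2 64.6] 88.3
top tile [292.6 183.1] 731 [607.1  82.7] [84. 93.] 88.3
top tile [328.5 183.8] 489 [601.2 -24.7] [85.  92.8] 82.1
top tile [367.5 186.1] 490 [ 591.5 -141.3] [84.  92.7] 88.1
```

{"op": "play_rows", "data": {
  "motion": [
    {"travel": [41, -9, 0], "turn": 0, "jaw": 100},
    {"travel": [41, -9, 0], "turn": -0.137, "jaw": 100},
    {"travel": [0, 0, 50], "turn": -0.138, "jaw": 100},
    {"travel": [0, 0, 50], "turn": 0, "jaw": 80},
    {"travel": [0, 0, 50], "turn": 0, "jaw": 80},
    {"travel": [0, 0, 30], "turn": 0, "jaw": 80},
    {"travel": [0, 0, 10], "turn": 0, "jaw": 80},
    {"travel": [0, 0, 4], "turn": 0, "jaw": 80},
    {"travel": [0, 0, 0], "turn": 0, "jaw": 80},
    {"travel": [0, 0, 0], "turn": 0, "jaw": 80}
  ]
}}

```text
time: 48.12
eef_pos: [0.5952, 0.2987, -0.004]
tool_rot: [0.0, 0.657, 0.754, 0.001]
wrist_force: [-0.4, -0.4, 0.8]
opening: 0.0737
finger_force: 0.0
```

{"op": "play_rows", "data": {
  "motion": [
    {"travel": [-1.5, 0, 7.5], "turn": 0, "jaw": 80},
    {"travel": [0, 0, 0], "turn": 0, "jaw": 80},
    {"travel": [0, 0, 0], "turn": 0, "jaw": 0},
    {"travel": [0, 0, 0], "turn": 0, "jaw": 0},
    {"travel": [0, 0, 0], "turn": 0, "jaw": 0},
    {"travel": [0, 0, 0], "turn": 0, "jaw": 0},
    {"travel": [0, 0, 0], "turn": 0, "jaw": 0}
  ],
  "force": 25
}}

```text
time: 49.0
eef_pos: [0.5946, 0.2969, -0.0128]
tool_rot: [0.0, 0.657, 0.754, 0.0]
wrist_force: [0.1, 0.6, 1.0]
opening: 0.0436
finger_force: 25.0
```

{"op": "play_rows", "data": {
  "motion": [
    {"travel": [0, 0, -30], "turn": 0, "jaw": 0},
    {"travel": [0, 0, -52], "turn": 0.176, "jaw": 0},
    {"travel": [0, 0, -50], "turn": 0, "jaw": 0},
    {"travel": [-43, 4.5, 0], "turn": 0, "jaw": 0},
    {"travel": [-43, 4.5, 0], "turn": 0, "jaw": 0},
    {"travel": [-43, 4, 0], "turn": 0, "jaw": 0},
    {"travel": [-42, 4, 0], "turn": 0, "jaw": 0},
    {"travel": [-42, 4, 0], "turn": 0, "jaw": 0},
    {"travel": [0, 0, 30], "turn": 0, "jaw": 0},
    {"travel": [0, 0, 0], "turn": 0, "jaw": 0}
  ]
}}

```text
time: 50.25
eef_pos: [0.6054, 0.0824, 0.0873]
tool_rot: [-0.001, 0.721, 0.693, -0.002]
wrist_force: [-0.7, 0.4, 0.3]
opening: 0.0435
finger_force: 25.0
```

{"op": "play_rows", "data": {
  "motion": [
    {"travel": [0, 0, 0], "turn": 0, "jaw": 0},
    {"travel": [0, 0, 0], "turn": 0, "jaw": 0}
  ]
}}

```text
time: 50.5
eef_pos: [0.6079, 0.0838, 0.0901]
tool_rot: [0.0, 0.72, 0.693, 0.001]
wrist_force: [-0.3, 0.0, -1.1]
opening: 0.0437
finger_force: 25.0
```

```bash
python3 - <<'E'
from h import *
st(); wt()
E
```

```text
t 50.5 [607.9  83.8  90.1] h [39.3, 110.0] yaw 1.5326 open 43.7
white [320.4 182.1] 4565 [608.3  98.1] [62.7 83. ] -2.3 [[568.6, 131.0], [650.3, 127.9], [651.1, 65.1], [563.1, 68.5]]
```

{"op": "play_rows", "data": {
  "motion": [
    {"travel": [0, 0, 20], "turn": 0, "jaw": 0},
    {"travel": [0, 0, 14], "turn": 0, "jaw": 0},
    {"travel": [0, 0, 6], "turn": 0, "jaw": 0},
    {"travel": [0, 0, 0], "turn": 0, "jaw": 0},
    {"travel": [0, 0, 0], "turn": 0, "jaw": 0},
    {"travel": [0, 0, 0], "turn": 0, "jaw": 0}
  ]
}}

```text
time: 51.3
eef_pos: [0.6076, 0.0832, 0.0496]
tool_rot: [0.0, 0.721, 0.693, 0.0]
wrist_force: [0.8, -0.2, -0.4]
opening: 0.0434
finger_force: 25.0
```

{"op": "play_rows", "data": {
  "motion": [
    {"travel": [0, 0, 3], "turn": 0, "jaw": 0},
    {"travel": [0, 0, 2], "turn": 0, "jaw": 0},
    {"travel": [0, 0, 1], "turn": 0, "jaw": 0},
    {"travel": [0, 0, 0], "turn": 0, "jaw": 0},
    {"travel": [0, 0, 0], "turn": 0, "jaw": 62},
    {"travel": [0, 0, 0], "turn": 0, "jaw": 62},
    {"travel": [0, 0, -25], "turn": 0, "jaw": 62},
    {"travel": [0, 0, -60], "turn": 0, "jaw": 70},
    {"travel": [0, 0, -60], "turn": 0, "jaw": 100},
    {"travel": [0, 0, 0], "turn": 0, "jaw": 60}
  ]
}}

```text
time: 52.55
eef_pos: [0.6107, 0.0836, 0.1935]
tool_rot: [0.003, 0.721, 0.693, 0.004]
wrist_force: [0.1, -0.5, -0.2]
opening: 0.0665
finger_force: 0.0
```

{"op": "play_rows", "data": {
  "motion": [
    {"travel": [47, -16, 0], "turn": 0, "jaw": 60},
    {"travel": [47, -16, 0], "turn": 0, "jaw": 60},
    {"travel": [47, -16, 0], "turn": 0, "jaw": 60},
    {"travel": [47, -16, 0], "turn": 0, "jaw": 60},
    {"travel": [47, -16, 0], "turn": 0, "jaw": 60},
    {"travel": [48, -15, 0], "turn": 0, "jaw": 60},
    {"travel": [0, 0, 0], "turn": 0, "jaw": 60},
    {"travel": [0, 0, 0], "turn": 0, "jaw": 60},
    {"travel": [0, 0, 0], "turn": 0, "jaw": 60}
  ]
}}

```text
time: 53.68
eef_pos: [0.5236, 0.3683, 0.1876]
tool_rot: [0.0, 0.721, 0.693, -0.0]
wrist_force: [0.1, -0.5, -0.1]
opening: 0.0551
finger_force: 0.0
```

```bash
cat >> h.py <<'E'
def blank(z=.006):
    w=cam("wrist"); H,S,V=hsv(w); m=((H>19)&(H<35)&(S>100)&(V>110)).astype(np.uint8)
    k=np.ones((7,7)); mo=cv2.morphologyEx(m,cv2.MORPH_OPEN,k)
    for ce,a,cn in blobs(w,mo,200): 
        if a<4000: print("blank",ce,a,*rect(w,cn,z),"long rad",round(np.radians(rect(w,cn,z)[2]%180),3))
    for ce,a,cn in blobs(w,m,200): 
        if a<4000: print("  with lug",ce,a,*rect(w,cn,z))
E
python3 - <<'E'
from h import *
st(); blank(); topchk()
E
```

```text
t 53.675 [523.6 368.3 187.6] h [-67.4, 386.8] yaw 1.5306 open 55.1
blank [318.8 102.1] 709 [522.9 451.2] [25.2 40.9] -70.3 long rad 1.915
  with lug [317.7 102.2] 850 [521.8 454.2] [25.2 47.1] -70.5
  with lug [196.3 346.7] 516 [335.  122.2] [ 29.1 113.3] 74.8
  with lug [446.5 347. ] 532 [691.3 108.3] [ 29.4 112.3] -80.4
  with lug [509.8 394.3] 1044 [807.4   7. ] [ 26.8 207.7] -6.6
top blk [292.  182.8] 271 [606.5  82.2] [38.3 64.8] 88.3
top blk [327.7 184.1] 275 [599.5 -24.3] [41.5 66. ] 82.0
top blk [368.5 185.9] 278 [ 591.1 -140.3] [38.2 64.6] 88.3
top tile [292.6 182.8] 482 [607.1  82.7] [84. 93.] 88.3
top tile [328.6 183.8] 488 [601.2 -24.7] [85.  92.8] 82.1
top tile [367.5 186.1] 490 [ 591.5 -141.3] [84.  92.7] 88.1
```

{"op": "play_rows", "data": {
  "motion": [
    {"travel": [41, -2, 0], "turn": 0, "jaw": 60},
    {"travel": [41.5, -2, 0], "turn": -0.128, "jaw": 60},
    {"travel": [0, 0, 50], "turn": -0.128, "jaw": 60},
    {"travel": [0, 0, 50], "turn": -0.128, "jaw": 60},
    {"travel": [0, 0, 50], "turn": 0, "jaw": 60},
    {"travel": [0, 0, 30], "turn": 0, "jaw": 60},
    {"travel": [0, 0, 12], "turn": 0, "jaw": 60},
    {"travel": [0, 0, 6], "turn": 0, "jaw": 60},
    {"travel": [0, 0, 0], "turn": 0, "jaw": 60},
    {"travel": [0, 0, 0], "turn": 0, "jaw": 60}
  ]
}}

```text
time: 55.02
eef_pos: [0.5234, 0.4529, -0.0085]
tool_rot: [0.0, 0.575, 0.818, 0.001]
wrist_force: [-0.2, -0.3, -0.2]
opening: 0.0552
finger_force: 0.0
```

{"op": "play_rows", "data": {
  "motion": [
    {"travel": [0, 0, 2], "turn": 0, "jaw": 60},
    {"travel": [0, 0, 0], "turn": 0, "jaw": 60}
  ]
}}

```text
time: 55.28
eef_pos: [0.5227, 0.4523, -0.0116]
tool_rot: [0.0, 0.575, 0.818, 0.0]
wrist_force: [0.1, 0.2, -0.4]
opening: 0.0552
finger_force: 0.0
```

{"op": "play_rows", "data": {
  "motion": [
    {"travel": [0, 0, 1.5], "turn": 0, "jaw": 60},
    {"travel": [0, 0, 0], "turn": 0, "jaw": 60}
  ]
}}

```text
time: 55.52
eef_pos: [0.5225, 0.4522, -0.0136]
tool_rot: [-0.0, 0.575, 0.818, -0.0]
wrist_force: [-0.1, 0.4, 0.6]
opening: 0.0552
finger_force: 0.0
```

{"op": "play_rows", "data": {
  "motion": [
    {"travel": [-1, 0, 1.5], "turn": 0, "jaw": 60},
    {"travel": [0, 0, 0], "turn": 0, "jaw": 60}
  ]
}}

```text
time: 55.78
eef_pos: [0.5228, 0.4511, -0.0151]
tool_rot: [-0.0, 0.575, 0.818, -0.0]
wrist_force: [0.1, 0.3, 0.2]
opening: 0.0552
finger_force: 0.0
```

{"op": "play_rows", "data": {
  "motion": [
    {"travel": [0, 0, 1.5], "turn": 0, "jaw": 60},
    {"travel": [0, 0, 0], "turn": 0, "jaw": 60}
  ]
}}

```text
time: 56.02
eef_pos: [0.5228, 0.4512, -0.0166]
tool_rot: [-0.0, 0.575, 0.818, -0.0]
wrist_force: [0.4, 0.5, 0.4]
opening: 0.0554
finger_force: 0.0
```

{"op": "play_rows", "data": {
  "motion": [
    {"travel": [0, 0, 1], "turn": 0, "jaw": 60},
    {"travel": [0, 0, 0], "turn": 0, "jaw": 60}
  ]
}}

```text
time: 56.28
eef_pos: [0.5229, 0.4513, -0.0175]
tool_rot: [-0.0, 0.575, 0.818, -0.0]
wrist_force: [-0.1, 0.6, 0.2]
opening: 0.0551
finger_force: 0.0
```

{"op": "play_rows", "data": {
  "motion": [
    {"travel": [0, 0, 1], "turn": 0, "jaw": 60},
    {"travel": [0, 0, 0], "turn": 0, "jaw": 60}
  ]
}}

```text
time: 56.52
eef_pos: [0.5229, 0.4513, -0.0185]
tool_rot: [-0.0, 0.575, 0.818, -0.0]
wrist_force: [-0.2, 0.4, 0.2]
opening: 0.0552
finger_force: 0.0
```

{"op": "play_rows", "data": {
  "motion": [
    {"travel": [0, 0, 1], "turn": 0, "jaw": 60},
    {"travel": [0, 0, 0], "turn": 0, "jaw": 60}
  ]
}}

```text
time: 56.78
eef_pos: [0.5229, 0.4513, -0.0195]
tool_rot: [-0.0, 0.575, 0.818, -0.0]
wrist_force: [1.0, 1.4, 0.2]
opening: 0.0552
finger_force: 0.0
```

{"op": "play_rows", "data": {
  "motion": [
    {"travel": [0, 0, 0], "turn": 0, "jaw": 0},
    {"travel": [0, 0, 0], "turn": 0, "jaw": 0},
    {"travel": [0, 0, 0], "turn": 0, "jaw": 0},
    {"travel": [0, 0, 0], "turn": 0, "jaw": 0},
    {"travel": [0, 0, 0], "turn": 0, "jaw": 0}
  ],
  "force": 30
}}

```text
time: 57.4
eef_pos: [0.5229, 0.4513, -0.0194]
tool_rot: [0.0, 0.575, 0.818, 0.0]
wrist_force: [0.1, 1.6, 0.2]
opening: 0.0071
finger_force: 0.0
```

The fingers closed on nothing, so the tips are still above the plate. Reopening and stepping lower until contact.

{"op": "play_rows", "data": {
  "motion": [
    {"travel": [0, 0, -3], "turn": 0, "jaw": 60},
    {"travel": [0, 0, 0], "turn": 0, "jaw": 60},
    {"travel": [0, 0, 0], "turn": 0, "jaw": 60},
    {"travel": [0, 0, 0], "turn": 0, "jaw": 60},
    {"travel": [0, 0, 5], "turn": 0, "jaw": 60},
    {"travel": [0, 0, 0], "turn": 0, "jaw": 60},
    {"travel": [0, 0, 0], "turn": 0, "jaw": 60}
  ]
}}

```text
time: 58.28
eef_pos: [0.5228, 0.4512, -0.0216]
tool_rot: [-0.0, 0.575, 0.818, -0.0]
wrist_force: [0.7, -0.4, 0.3]
opening: 0.055
finger_force: 0.0
```

{"op": "play_rows", "data": {
  "motion": [
    {"travel": [0, 0, 1], "turn": 0, "jaw": 60},
    {"travel": [0, 0, 0], "turn": 0, "jaw": 60}
  ]
}}

```text
time: 58.52
eef_pos: [0.5229, 0.4513, -0.0224]
tool_rot: [-0.0, 0.575, 0.818, -0.0]
wrist_force: [-0.1, 0.4, -0.2]
opening: 0.0552
finger_force: 0.0
```

{"op": "play_rows", "data": {
  "motion": [
    {"travel": [0, 0, 1], "turn": 0, "jaw": 60},
    {"travel": [0, 0, 0], "turn": 0, "jaw": 60}
  ]
}}

```text
time: 58.78
eef_pos: [0.5229, 0.4513, -0.0235]
tool_rot: [-0.0, 0.575, 0.818, -0.0]
wrist_force: [-0.8, -0.1, -1.0]
opening: 0.0548
finger_force: 0.0
```

```bash
python3 - <<'E'
from h import *
st(); t=cam("top"); s=cam("scene")
for n,c in(("top",t),("scene",s)):
    H,S,V=hsv(c); m=(H>19)&(H<35)&(S>100)&(V>120)
    for ce,a,cn in blobs(c,m,30):
        R=rect(c,cn,.006)
        if 400<R[0][0]<640 and 350<R[0][1]<550: print(n,ce,a,*R)
    print(proj(c,[sensors.get_obs()["eef_pos"]+[0,0,.02]]))
E
```

```text
t 58.775 [522.9 451.3 -23.5] h [-74.7, 469.5] yaw 1.9158 open 54.8
[[177.07762135 214.80097125]]
scene [502.7 293.5] 37 [453.7 458.6] [ 6.9 37. ] 22.6
[[482.87497077 312.43584688]]
```

{"op": "play_rows", "data": {
  "motion": [
    {"travel": [0, 0, 1], "turn": 0, "jaw": 60},
    {"travel": [0, 0, 0], "turn": 0, "jaw": 60}
  ]
}}

```text
time: 59.12
eef_pos: [0.5229, 0.4512, -0.0245]
tool_rot: [-0.0, 0.575, 0.818, -0.0]
wrist_force: [-0.2, -0.2, 0.5]
opening: 0.055
finger_force: 0.0
```

{"op": "play_rows", "data": {
  "motion": [
    {"travel": [0, 0, 1], "turn": 0, "jaw": 60},
    {"travel": [0, 0, 0], "turn": 0, "jaw": 60}
  ]
}}

```text
time: 59.38
eef_pos: [0.5229, 0.4513, -0.0255]
tool_rot: [-0.0, 0.575, 0.818, -0.0]
wrist_force: [-0.4, 0.4, 0.5]
opening: 0.055
finger_force: 0.0
```

{"op": "play_rows", "data": {
  "motion": [
    {"travel": [0, 0, 1], "turn": 0, "jaw": 60},
    {"travel": [0, 0, 0], "turn": 0, "jaw": 60}
  ]
}}

```text
time: 59.62
eef_pos: [0.5229, 0.4513, -0.0265]
tool_rot: [-0.0, 0.575, 0.818, -0.0]
wrist_force: [0.5, 0.0, -0.5]
opening: 0.0552
finger_force: 0.0
```

{"op": "play_rows", "data": {
  "motion": [
    {"travel": [0, 0, 1], "turn": 0, "jaw": 60},
    {"travel": [0, 0, 0], "turn": 0, "jaw": 60}
  ]
}}

```text
time: 59.88
eef_pos: [0.5229, 0.4512, -0.0275]
tool_rot: [-0.0, 0.575, 0.818, -0.0]
wrist_force: [0.1, 0.0, -0.6]
opening: 0.055
finger_force: 0.0
```

{"op": "play_rows", "data": {
  "motion": [
    {"travel": [0, 0, 0], "turn": 0, "jaw": 0},
    {"travel": [0, 0, 0], "turn": 0, "jaw": 0},
    {"travel": [0, 0, 0], "turn": 0, "jaw": 0},
    {"travel": [0, 0, 0], "turn": 0, "jaw": 0}
  ]
}}

```text
time: 60.38
eef_pos: [0.5229, 0.4513, -0.0274]
tool_rot: [0.0, 0.575, 0.818, -0.0]
wrist_force: [-0.6, 0.7, 1.0]
opening: 0.0251
finger_force: 30.0
```

{"op": "play_rows", "data": {
  "motion": [
    {"travel": [0, 0, -40], "turn": 0, "jaw": 0},
    {"travel": [0, 0, -50], "turn": 0.128, "jaw": 0},
    {"travel": [0, 0, -50], "turn": 0.128, "jaw": 0},
    {"travel": [0, 0, 0], "turn": 0.128, "jaw": 0},
    {"travel": [0, 0, 0], "turn": 0, "jaw": 0}
  ]
}}

```text
time: 61.0
eef_pos: [0.523, 0.4513, 0.1131]
tool_rot: [0.0, 0.72, 0.693, 0.0]
wrist_force: [0.6, -0.0, -1.2]
opening: 0.0254
finger_force: 30.0
```

{"op": "play_rows", "data": {
  "motion": [
    {"travel": [-52, 14, 0], "turn": 0, "jaw": 0},
    {"travel": [-52, 14, 0], "turn": 0, "jaw": 0},
    {"travel": [-52, 14, 0], "turn": 0, "jaw": 0},
    {"travel": [-52, 14, 0], "turn": 0, "jaw": 0},
    {"travel": [-52, 14, 0], "turn": 0, "jaw": 0},
    {"travel": [-52, 14, 0], "turn": 0, "jaw": 0},
    {"travel": [-52, 15, 0], "turn": 0, "jaw": 0},
    {"travel": [0, 0, 0], "turn": 0, "jaw": 0},
    {"travel": [0, 0, 0], "turn": 0, "jaw": 0},
    {"travel": [0, 0, 0], "turn": 0, "jaw": 0}
  ]
}}

```text
time: 62.25
eef_pos: [0.6071, 0.0849, 0.1122]
tool_rot: [-0.0, 0.72, 0.694, -0.0]
wrist_force: [-0.5, 1.1, 0.2]
opening: 0.0249
finger_force: 30.0
```

```bash
python3 - <<'E'
from h import *
st(); 
w=cam("wrist"); H,S,V=hsv(w); m=(V<62)&(S<120); m=cv2.morphologyEx(m.astype(np.uint8),cv2.MORPH_OPEN,np.ones((5,5)))
for ce,a,cn in blobs(w,m,150): 
    R=rect(w,cn,.082)
    if cn[:,1].max()<300: print("blk",ce,a,"bb",cn.min(0),cn.max(0),*R)
wt()
print("TCP px",proj(w,[sensors.get_obs()["eef_pos"]+[0,0,.03]]))
m=(H>19)&(H<35)&(S>100)&(V>110)
for ce,a,cn in blobs(w,m,50): print("brass",ce,a,cn.min(0),cn.max(0),*rect(w,cn,sensors.get_obs()["eef_pos"][2]+.0334))
E
```

```text
t 62.25 [607.1  84.9 112.2] h [38.4, 111.0] yaw 1.534 open 24.9
blk [594.9 106.3] 468 bb [580.  93.] [606. 126.] [804.2 158.7] [18.2 29.4] -68.4
blk [592.6 163.6] 435 bb [584. 143.] [602. 185.] [811.6 119.2] [14.4 31.8] 89.3
blk [321.3 192.1] 2378 bb [292. 168.] [351. 221.] [607.7 102.7] [39.4 43.2] -0.6
blk [606.4 275.6] 196 bb [601. 265.] [613. 287.] [845.5  23.1] [11.4 23.5] -82.6
white [311.8 180.1] 3305 [607.9  90.1] [78.8 82.7] -2.8 [[568.5, 131.0], [650.6, 130.8], [654.1, 52.8], [564.7, 52.7]]
white [315.1 386.1] 1230 [ 593.5 -107.8] [30.  82.8] -1.9 [[554.3, -91.6], [635.2, -94.4], [635.3, -124.2], [551.6, -121.4]]
TCP px [[321.5460796  253.69623484]]
brass [319.4 214. ] 60 [315. 210.] [327. 220.] [607.1 109.7] [4.  7.1] 37.4
brass [253.2 354.4] 124 [251. 330.] [257. 377.] [561.9  18.3] [ 3.5 37.2] 85.9
brass [389.6 356.4] 103 [386. 334.] [392. 377.] [647.3  13.8] [ 3.4 34.2] -89.2
```

{"op": "play_rows", "data": {
  "motion": [
    {"travel": [-1, 0.5, 20], "turn": 0, "jaw": 0},
    {"travel": [0, 0, 20], "turn": 0, "jaw": 0},
    {"travel": [0, 0, 8], "turn": 0, "jaw": 0},
    {"travel": [0, 0, 4], "turn": 0, "jaw": 0},
    {"travel": [0, 0, 0], "turn": 0, "jaw": 0},
    {"travel": [0, 0, 0], "turn": 0, "jaw": 0}
  ]
}}

```text
time: 63.1
eef_pos: [0.6086, 0.0828, 0.0612]
tool_rot: [0.0, 0.721, 0.693, 0.0]
wrist_force: [-0.3, -0.2, -0.5]
opening: 0.0252
finger_force: 30.0
```

{"op": "play_rows", "data": {
  "motion": [
    {"travel": [0, 0, 2], "turn": 0, "jaw": 0},
    {"travel": [0, 0, 1.5], "turn": 0, "jaw": 0},
    {"travel": [0, 0, 0], "turn": 0, "jaw": 0},
    {"travel": [0, 0, 0], "turn": 0, "jaw": 0}
  ]
}}

```text
time: 63.6
eef_pos: [0.6081, 0.0827, 0.0571]
tool_rot: [-0.0, 0.721, 0.693, 0.0]
wrist_force: [-0.5, -0.9, -0.9]
opening: 0.0252
finger_force: 30.0
```

{"op": "play_rows", "data": {
  "motion": [
    {"travel": [0.5, -0.5, 1], "turn": 0, "jaw": 0},
    {"travel": [0, 0, 1], "turn": 0, "jaw": 0},
    {"travel": [0, 0, 0], "turn": 0, "jaw": 0},
    {"travel": [0, 0, 0], "turn": 0, "jaw": 0}
  ]
}}

```text
time: 64.1
eef_pos: [0.6076, 0.0832, 0.0551]
tool_rot: [-0.0, 0.721, 0.693, -0.0]
wrist_force: [-0.0, -0.8, -0.6]
opening: 0.0252
finger_force: 30.0
```

{"op": "play_rows", "data": {
  "motion": [
    {"travel": [0, 0, 0], "turn": 0, "jaw": 45},
    {"travel": [0, 0, 0], "turn": 0, "jaw": 45},
    {"travel": [0, 0, 0], "turn": 0, "jaw": 45},
    {"travel": [0, 0, -20], "turn": 0, "jaw": 45},
    {"travel": [0, 0, -60], "turn": 0, "jaw": 60},
    {"travel": [0, 0, -55], "turn": 0, "jaw": 60},
    {"travel": [-40, 0, 0], "turn": 0, "jaw": 60},
    {"travel": [-42, 0, 0], "turn": 0, "jaw": 60},
    {"travel": [0, 0, 0], "turn": 0, "jaw": 60},
    {"travel": [0, 0, 0], "turn": 0, "jaw": 60}
  ]
}}

```text
time: 65.35
eef_pos: [0.6044, 0.0016, 0.19]
tool_rot: [-0.0, 0.721, 0.693, 0.0]
wrist_force: [0.0, -0.9, -1.2]
opening: 0.055
finger_force: 0.0
```

```bash
python3 - <<'E'
from h import *
st(); blank(.088); wt(); topchk()
def bl(z=.082):
    w=cam("wrist"); H,S,V=hsv(w); m=((V<62)&(S<120))|((H>19)&(H<35)&(S>100)&(V>110)); m=cv2.morphologyEx(m.astype(np.uint8),cv2.MORPH_CLOSE,np.ones((9,9))); m=cv2.morphologyEx(m,cv2.MORPH_OPEN,np.ones((5,5)))
    for ce,a,cn in blobs(w,m,500):
        R=rect(w,cn,z)
        if R[1][1]<120 and 540<R[0][0]<660: print("blk+blank",ce,a,*R)
bl()
t=cam("top"); H,S,V=hsv(t)
for ce,a,cn in blobs(t,(H>14)&(H<38)&(S>100)&(V>130)&(np.add.outer(np.zeros(400),np.arange(640))>270)&(np.add.outer(np.zeros(400),np.arange(640))<315),20):
    if 150<ce[1]<215: print("top brass",ce,a,*rect(t,cn,.088))
save(cam("wrist"),"fin_w.png"); save(cam("scene"),"fin_s.png",(220,120,500,290),2.5)
E
```

```text
t 65.35 [604.4   1.6 190. ] h [42.3, 27.8] yaw 1.5311 open 55.0
blank [321.3 104.8] 571 [607.3  82.2] [16. 26.] 88.1 long rad 1.538
  with lug [320.9 101.4] 485 [607.9  86.6] [23.9 45.5] 87.1
  with lug [321.3 104.7] 573 [607.7  82.6] [16.7 26.8] 87.3
  with lug [479.4 291.7] 242 [ 770.5 -114.3] [ 9.9 40.4] -3.6
white [321.9 102.7] 3952 [607.5  82.9] [83.  90.7] 87.2 [[569.1, 129.7], [650.8, 126.5], [650.3, 35.7], [562.6, 39.2]]
white [315.6 293.4] 2127 [ 592.  -136.9] [83.3 83.8] 87.8 [[553.5, -93.5], [634.3, -96.6], [633.6, -180.4], [546.7, -177.1]]
top blk [368.5 185.9] 276 [ 591.1 -140.3] [38.2 64.6] 88.3
top blk [319.5 197.7] 461 [558.3  -4.6] [ 65.4 111.1] -81.8
top tile [284.2 186.1] 896 [596.4 109.8] [ 39. 222.] -1.5
top tile [315.6 164.7] 1452 [659.1  12.4] [ 90.4 141.1] 88.2
top tile [355.2 186.4] 1290 [ 591.4 -127.8] [123.5 223.3] 1.0
blk+blank [320.5 103.1] 3692 [606.8  83.5] [43.1 67.7] 87.8
blk+blank [318.6 212.7] 3079 [600.8 -21.7] [43.6 75.2] 82.1
```

```bash
python3 - <<'E'
from h import *
t=cam("top");s=cam("scene"); H,S,V=hsv(t)
for ce,a,cn in blobs(t,(H<16)&(S>150)&(V>150),60):
    R=rect(t,cn,.054)
    if 250<R[0][1]<420: print("scraper",ce,a,*R)
H,S,V=hsv(s)
for ce,a,cn in blobs(s,(H<16)&(S>150)&(V>150),20): 
    if ce[0]>400 and 150<ce[1]<300: print("scene orange",ce,a)
def diff(n,c,pts):
    im=cv2.imread(f"pics/{n}0.png"); im=cv2.resize(im,(640,400),interpolation=cv2.INTER_AREA)[:,:,::-1].astype(int)
    for k,(x,y) in pts.items():
        a=im[y-18:y+18,x-18:x+18]; b=c["image"][y-18:y+18,x-18:x+18].astype(int); print(n,k,round(np.abs(a-b).mean(),1))
diff("top",t,dict(bowl=(321,129),jar=(367,125),bottle=(268,129))); diff("scene",s,dict(bowl=(265,247),jar=(229,215),bottle=(309,289)))
H,S,V=hsv(t); print([ (round(float(x),0)) for x in sensors.get_obs()["eef_pos"]*1000])
E
```

```text
scraper [217.1 249.4] 323 [415.3 312. ] [ 30.9 106.4] 86.2
scene orange [631.5 213.9] 188
scene orange [466.3 238.9] 120
scene orange [448.7 238.8] 54
scene orange [475.4 258.3] 90
top bowl 47.8
top jar 9.7
top bottle 14.1
scene bowl 2.4
scene jar 2.5
scene bottle 2.3
[604.0, 2.0, 190.0]
```

```bash
python3 -c "
from bench import job
print(job.sign_off())"
```

```text
the job is handed in; nothing more can be done
None
```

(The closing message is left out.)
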